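# Locate a footplate in its welding fixture and clamp it

### The job

The slotted aluminium footplate was left half in the welding fixture, its near edge hanging off the front of the two rest bars. Bring it onto the bars and press it down flat on them from above, then slide it fully home against the back rail and along to the end stop, flat and square, and last push the red toggle-clamp handle all the way down so that the clamp holds the plate there. Leave the other things on the bench alone.

Things in the scene. Friction and masses are not known exactly. Their poses are not given: they have to be found in the camera images.
- fixture: Welding fixture fixed to the bench, placed anew and turned up to 12 degrees each time. Origin on the bench top under the centre of the plate's home place; x points from the robot's side to the back rail, y along the rail to the end stop, z up (all mm below are in these axes). Dark steel base plate, x -140..165, y -120..200, 15 thick. In plane x = 0, beyond the end stop, stands the toggle clamp.
- nest (a point): Centre of the home place, axes as the fixture's, 31 mm above the bench on top of the two steel rest bars (16 mm wide, at y = -44 and +44, x -35..55): the middle of the plate's underside coincides with it when the plate is flat on the bars and against rail and stop.
- rail_face (a point): Middle of the blue back rail's working face (looks to -x), x = 55, at plate mid-height 36 mm over the bench. Rail: y -85..85, 16 mm thick, top 52 mm over the bench.
- stop_face (a point): Middle of the blue end stop's working face (looks to -y), y = 75, at plate mid-height 36 mm over the bench. Stop: x -20..20, 16 mm thick, top 46 mm over the bench.
- footplate: Bare aluminium plate 110 (x) x 150 (y) x 10 mm, about 0.4 kg, loose; four slots 60 x 9 mm along y at x = +-18, +-38. Origin: centre of underside, z up through its top. Starts tipped 12 degrees: low edge (-x) on the base plate, underside on the bars' front ends, 50-65 mm short of the rail, 12-30 mm of the stop, 3 degrees askew at most. Pushed to +x it tips flat once its middle passes x = -35.
- clamp_handle (a joint): Handle of the toggle clamp, rad: 0 = open (almost upright, leaning 16 degrees away from the plate; clamp bar up), 1.15 = toggle point, 1.18 = fully shut at its stop (points to fixture +y, rising 8 degrees). Turns about a level pin along fixture x, stays where left, swings the bar down through a link; takes 1 to 3 N at the grip, most at 1.0 to 1.1 when the pad meets the plate.
- handle_pin (a point): Axis of the handle's hinge, fixed in the fixture at x = 0, y = 165, 89 mm above the bench.
- handle_grip (a point): Point on the handle's centre line 105 mm from its pin, in the red round grip (19 mm thick, 52 to 130 mm from the pin). Open: about 190 mm over the bench, 29 mm beyond the pin in y; shut: 104 mm high, 104 mm beyond. The open clamp bar stands nearly upright 49 mm to the plate's side of the pin, its top 160 mm over the bench, so the upper part of the grip stands clear above it.
- clamp_pad: Black rubber pad, 17 mm across, on the spindle at the end of the clamp bar; origin at its face. Shut, it presses about 9 N on the plate at fixture x = 0, y = 48, above a rest bar.
- tube_offcut: Bystander: blue square tube 30 x 30 x 90 mm lying on the fixture's base plate in front of the clamp, along x; origin under its middle.
- weld_magnet: Bystander: red square welding magnet 87 x 87 x 16 mm lying on the base plate behind the rail; origin under its middle.
- hammer: Bystander: hammer, lying left of the fixture; origin under its handle's side.
- file: Bystander: flat file with wooden handle, 264 mm long, lying right of the fixture.
- caster: Bystander: wheelchair caster, wheel 132 mm across, lying on its side at the left.
- spray_can: Bystander: spray can, 66 mm across, 190 mm high, standing at the left.
- bolt_jar: Bystander: glass jar with yellow lid, 72 mm across, 85 mm high, standing at the right.
Not all that is in view belongs to the job. There is more than one size of the footplate; the one meant has the size given above.

How it is judged:
By the outcome, as a careful person would: the job done as asked, in the order asked, and still so for the second after the job is handed in, with the robot touching nothing.
It also fails if it takes over 58 s, if anything falls off the work surface, if the arm or the gripper's body presses on something with over 40 N, if the wrist force passes 120 N, or if a joint passes its speed limit or range.

### The arm

A 6-joint arm with a two-finger parallel gripper is mounted at the origin on the work surface. World frame = base frame: x ahead of the robot, y to its left, z up, the work surface at z = 0. Lengths are in m, angles in rad, forces in N, time in s.
With the tool pointing down it reaches from about 0.325 to 0.775 m from the base axis. Payload 5.5 kg.
Tool frame: the origin (TCP) lies midway between the tips of the shut fingers; the grasp point (between the pads) lies 19 mm behind it; z points along the fingers, x is the direction in which the jaws open and shut, and the axes are right-handed (so a half turn about z gives the same grasp; the last joint's range is limited). The gripper opens to 85 mm and grips with 20 to 120 N. Pads are 22 mm wide; open, the fingers measure 114 mm over their backs; the gripper's body (76 mm by 85 mm) begins 54 mm behind the grasp point. The pads swing forward as they close: fully open they stand 13 mm farther back than shut.
Start: joints at [-1.34, 0.091, 1.231, -0, 1.82, -0.057], TCP at [0.17, -0.575, 0.231] pointing down, gripper open.
Joint ranges: [-2.87, 2.87], [-0.86, 2.18], [0.17, 2.46], [-1.51, 4.65], [0.06, 2.69], [-2.65, 2.65]. Speed limits (rad/s): [2.57, 2.57, 3.01, 3.14, 3.14, 3.14].

### API

Orientations are given as a unit quaternion [w, x, y, z].
In Python, from station import r gives the robot as it stands.
- The arm moves only by the tool arm_command, never from a script. Its argument "motion" is a list of rows, each an object of numbers: "x", "y", "z": the shift along the tool's x, y, z in mm; "wx", "wy", "wz": the turn, a rotation vector about the tool's x, y, z in degrees; "hand": the opening, from 0 (shut) to 1 (fully open). In form: [{"x": .., "y": .., "z": .., "wx": .., "wy": .., "wz": .., "hand": ..}, ...]. A call has exactly 5 rows; each row shifts and turns the commanded pose from where the row before left it, along the tool's axes as they then stand; what a row does not reach is not made up. A row lasts 1/8 s, in which the tool goes at most 62.5 mm and 10.7 degrees, less where a joint would pass 70% of its speed; a pose out of reach is approached as far as the arm can. A call with a gripper value outside its range is refused whole. The fingers move at their own pace and stop on an object; the grip force is fixed at half the most. Time passes only in rows, so rows that do not move let the fingers close, or fill a call up. It gives the time, the measured TCP pose, the force and the opening at its end, in the units of the state.
- r.get_obs(): the state, without advancing time (a new reading comes with each control period).
- r.camera(name): name is "scene" or "top" or "wrist"; returns (picture, depth): 420x560x3 uint8, red, green, blue; 420x560 float32, m along the optical axis (not along the pixel's ray), 0 where there is no reading.
- r.camera_info(name): a dict with "mtx" (3x3 intrinsics, pixels), "position" and "orientation" of the camera in the world; the wrist camera has in their place "tool_from_camera" (4x4, takes a point from camera to tool coordinates, whose origin is the TCP and whose axes are the tool frame's). Camera axes: x right, y down, z forward; pixel columns grow to the right and rows downward; lengths in m; the calibration is good to about 2 mm. A picture is of the moment at which its call begins: read the wrist's pose just before it. camera_info takes no time and is no camera call.
- r.hand_in(): hands the job in, once; it reports no verdict.
The state is a dict: "time": time; "joint_positions": joint angles; "joint_vel": joint speeds; "effort": joint torques, N m; "ee_pos": TCP position; "tool_rot": TCP orientation; "force": force on the tool from outside, world axes, zero at the start; "torque": the same for the moment, N m; "opening": finger opening in m.
Only numpy, scipy, OpenCV 4.12 (cv2) and the standard library are available. Lean on these libraries where they do the work, as an engineer would, in place of code of your own. Each camera call takes 0.05 s, during which the arm holds its last target.

## Working session

There is one attempt and no reset: what is moved stays moved. The work goes in short steps, Python scripts to look and compute and a tool call to move; the robot and the scene stay as the last step left them, time stands still between calls to the robot, and variables do not carry over. Pictures are saved under pics/ and viewed, and the job is handed in when it is done.

Besides the shell and the picture viewer there is one more tool, called after "Request:" as name(argument=value, ...), one argument or row to a line, values as JSON. arm_command: Moves the arm, as the interface text tells. Its arguments: {"type":"object","properties":{"motion":{"type":"array"}},"required":["motion"]}

```bash
ls; mkdir -p pics; cat > h.py <<'E'
import numpy as np, cv2
from scipy.spatial.transform import Rotation as R
from station import r
def rot(q): return R.from_quat([q[1],q[2],q[3],q[0]]).as_matrix()
def save(n,img): cv2.imwrite('pics/'+n+'.png',cv2.cvtColor(img,cv2.COLOR_RGB2BGR))
def pose(name,obs=None):
    i=r.camera_info(name)
    if 'position' in i: return np.array(i['mtx']),rot(i['orientation']),np.array(i['position'])
    T=np.array(i['tool_from_camera']); Rt=rot(obs['tool_rot']); return np.array(i['mtx']),Rt@T[:3,:3],Rt@T[:3,3]+np.array(obs['ee_pos'])
def ray(P,u,v,z):
    K,Rc,t=P; d=Rc@np.linalg.solve(K,[u,v,1.]); return t+d*(z-t[2])/d[2]
def proj(P,X):
    K,Rc,t=P; p=K@(Rc.T@(np.asarray(X)-t)); return p[:2]/p[2]
def cloud(P,D):
    K,Rc,t=P; v,u=np.mgrid[:D.shape[0],:D.shape[1]]
    c=np.stack([(u-K[0,2])/K[0,0]*D,(v-K[1,2])/K[1,1]*D,D],-1); return c@Rc.T+t
E
python3 - <<'E'
from h import *
o=r.get_obs(); print(o['time'],o['ee_pos'],o['tool_rot'],o['force'],o['opening'])
for n in ('scene','top'):
    im,d=r.camera(n); save(n+'0',im); np.savez(''+n+'0.npz',im=im,d=d); P=pose(n); print(n,P[0].round(1).tolist(),P[2],P[1].round(3).tolist())
print(r.camera_info('wrist'))
E
```

```text
pics
0.0 [ 0.17024026 -0.57503491  0.23013957] [-6.46093321e-04  8.01208222e-01 -5.98384824e-01 -7.55561468e-04] [ 0.19998678 -0.3770702  -0.12243702] 0.08582438432101143
scene [[434.7, 0.0, 286.6], [0.0, 434.7, 213.1], [0.0, 0.0, 1.0]] [1.45995529 0.63508657 1.00605326] [[-0.573, 0.485, -0.661], [0.82, 0.341, -0.46], [0.002, -0.805, -0.593]]
top [[478.5, 0.0, 278.7], [0.0, 478.5, 214.5], [0.0, 0.0, 1.0]] [ 0.28669533 -0.03464267  1.60302385] [[0.007, -0.989, 0.149], [-1.0, -0.007, -0.0], [0.001, -0.149, -0.989]]
{'mtx': array([[322.69942268,   0.        , 283.66438202],
       [  0.        , 322.69942268, 209.95537584],
       [  0.        ,   0.        ,   1.        ]]), 'tool_from_camera': array([[ 9.99999798e-01,  1.54474093e-04,  6.16675020e-04,
         5.63288878e-04],
       [-3.15196894e-04,  9.62881000e-01,  2.69926064e-01,
        -6.84555287e-02],
       [-5.52088076e-04, -2.69926204e-01,  9.62880854e-01,
        -1.42558425e-01],
       [ 0.00000000e+00,  0.00000000e+00,  0.00000000e+00,
         1.00000000e+00]])}
```

View pics/top0.png

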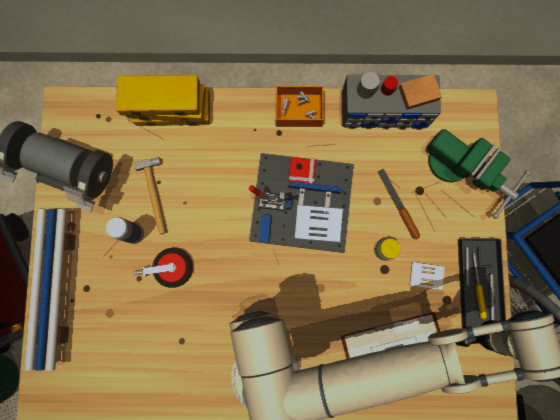

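View pics/scene0.png

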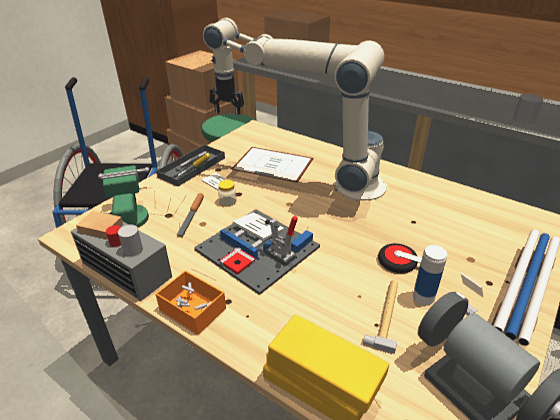

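The top view shows the fixture base around (300,203), the slotted plate around (319,223), the clamp around (268,200) with the red grip at about (256,191), and the blue tube at (265,227). I'll zoom in and fit the base.

```bash
python3 - <<'E'
from h import *
z=np.load('top0.npz'); im=z['im']; d=z['d']
c=cv2.resize(im[140:265,230:370],None,fx=5,fy=5,interpolation=cv2.INTER_CUBIC); save('top0c',c)
z2=np.load('scene0.npz'); c=cv2.resize(z2['im'][195:300,185:330],None,fx=5,fy=5,interpolation=cv2.INTER_CUBIC); save('scene0c',c)
P=pose('top'); X=cloud(P,d)
# points near the base height
hgt=X[...,2]; m=(hgt>0.009)&(hgt<0.021)&(d>0)
m[:140]=0;m[265:]=0;m[:,:230]=0;m[:,370:]=0
gray=im.max(-1); m2=(gray<110)
m2[:140]=0;m2[260:]=0;m2[:,:235]=0;m2[:,365:]=0
for mm in (m,m2):
    mm=mm.astype(np.uint8); mm=cv2.morphologyEx(mm,cv2.MORPH_CLOSE,np.ones((5,5)))
    n,l,s,_=cv2.connectedComponentsWithStats(mm); k=1+np.argmax(s[1:,4]); 
    cs,_=cv2.findContours((l==k).astype(np.uint8),cv2.RETR_EXTERNAL,cv2.CHAIN_APPROX_NONE); c=max(cs,key=cv2.contourArea)[:,0]
    W=np.array([ray(P,u,v,.015)[:2] for u,v in c]); rc=cv2.minAreaRect((W*1000).astype(np.float32)); print(s[k],rc, cv2.boxPoints(rc).round(0).tolist())
E
```

```text
[ 249  153  108  105 5531] ((558.7651977539062, -116.33741760253906), (332.68212890625, 326.2018127441406), 83.43719482421875) [[378.0, -263.0], [702.0, -300.0], [740.0, 30.0], [416.0, 68.0]]
[ 250  153  104  100 6354] ((570.248291015625, -106.62263488769531), (331.03790283203125, 305.0526428222656), 83.38191223144531) [[400.0, -253.0], [703.0, -289.0], [741.0, 40.0], [438.0, 75.0]]
```

View pics/top0c.png

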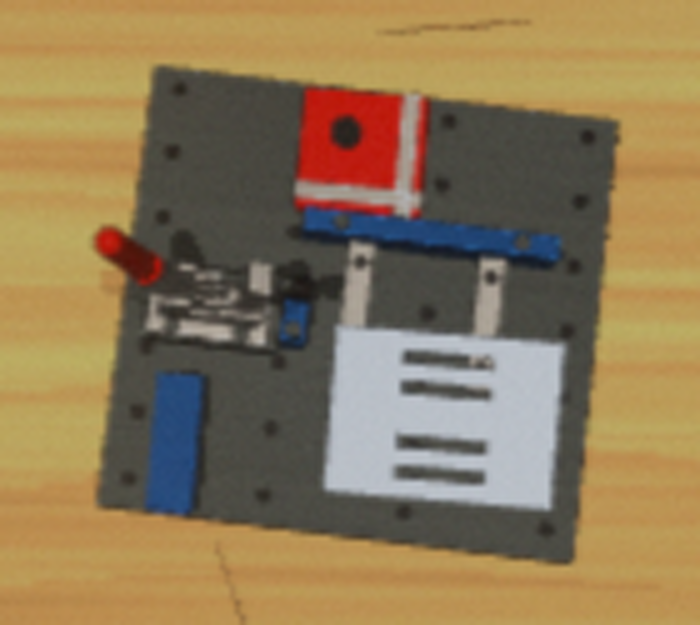

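View pics/scene0c.png

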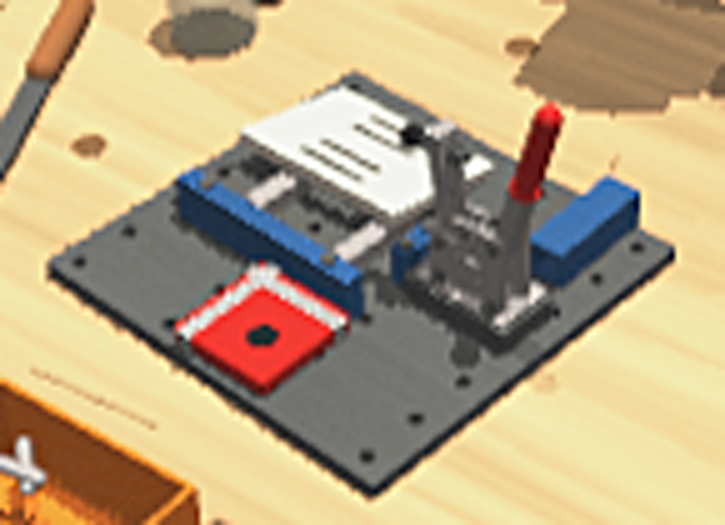

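Request:
arm_command(
  motion=[
    {"x":-30,"y":-54,"z":-7},
    {"x":-30,"y":-54,"z":-7},
    {"x":-30,"y":-54,"z":-7},
    {"x":-30,"y":-54,"z":-7},
    {"x":-30,"y":-54,"z":-7},
  ],
)

```text
invalid input
```

Request:
arm_command(
  motion=[
    {"x":-30,"y":-54,"z":-7},
    {"x":-30,"y":-54,"z":-7},
    {"x":-30,"y":-54,"z":-7},
    {"x":-30,"y":-54,"z":-7},
    {"x":-30,"y":-54,"z":-7},
  ],
)

```text
invalid input
```

Request:
arm_command(
  motion=[
    {"wz":7.8},
    {"wz":7.7},
    {"wz":7.7},
    {},
    {},
  ],
)

```text
invalid input
```

```bash
python3 - <<'E'
from h import *
o=r.get_obs(); print(o['time'],o['ee_pos'],rot(o['tool_rot']).round(3).tolist(),o['force'])
im,d=r.camera('wrist'); save('w1',im); np.savez('w1.npz',im=im,d=d,ee=o['ee_pos'],q=o['tool_rot'])
E
```

```text
0.1 [ 0.170273   -0.57505641  0.23022579] [[0.284, -0.959, -0.0], [-0.959, -0.284, 0.002], [-0.002, -0.0, -1.0]] [-0.22669646 -0.6067624   0.01608778]
```

View pics/w1.png

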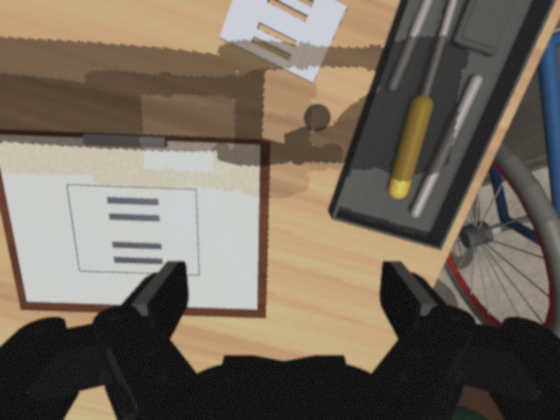

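The calls were refused, so each row probably needs all the keys. The picture still shows the start pose.

Request:
arm_command(
  motion=[
    {"x":-30,"y":-54,"z":-7,"wx":0,"wy":0,"wz":0,"hand":1},
    {"x":-30,"y":-54,"z":-7,"wx":0,"wy":0,"wz":0,"hand":1},
    {"x":-30,"y":-54,"z":-7,"wx":0,"wy":0,"wz":0,"hand":1},
    {"x":-30,"y":-54,"z":-7,"wx":0,"wy":0,"wz":0,"hand":1},
    {"x":-30,"y":-54,"z":-7,"wx":0,"wy":0,"wz":0,"hand":1},
  ],
)

```text
time: 0.78
ee_pos: [0.3877, -0.3532, 0.2663]
tool_rot: [-0.0, 0.801, -0.598, -0.0]
force: [0.4, -0.7, -0.3]
opening: 0.0855
```

Request:
arm_command(
  motion=[
    {"x":-30,"y":-54,"z":-7,"wx":0,"wy":0,"wz":0,"hand":1},
    {"x":-30,"y":-54,"z":-7,"wx":0,"wy":0,"wz":0,"hand":1},
    {"x":-30,"y":-54,"z":-7,"wx":0,"wy":0,"wz":0,"hand":1},
    {"x":-30,"y":-54,"z":-7,"wx":0,"wy":0,"wz":0,"hand":1},
    {"x":-30,"y":-54,"z":-7,"wx":0,"wy":0,"wz":0,"hand":1},
  ],
)

```text
time: 1.4
ee_pos: [0.6041, -0.1327, 0.3012]
tool_rot: [0.0, 0.801, -0.598, -0.0]
force: [0.5, -1.1, 0.2]
opening: 0.0857
```

Request:
arm_command(
  motion=[
    {"x":0,"y":0,"z":0,"wx":0,"wy":0,"wz":7.7,"hand":1},
    {"x":0,"y":0,"z":0,"wx":0,"wy":0,"wz":7.7,"hand":1},
    {"x":0,"y":0,"z":0,"wx":0,"wy":0,"wz":7.8,"hand":1},
    {"x":0,"y":0,"z":0,"wx":0,"wy":0,"wz":0,"hand":1},
    {"x":0,"y":0,"z":0,"wx":0,"wy":0,"wz":0,"hand":1},
  ],
)

```text
time: 2.02
ee_pos: [0.6029, -0.1344, 0.301]
tool_rot: [-0.0, -0.665, 0.746, 0.0]
force: [0.2, 0.0, 0.2]
opening: 0.0856
```

```bash
python3 - <<'E'
from h import *
o=r.get_obs(); print(o['time'],o['ee_pos'],rot(o['tool_rot']).round(3).tolist(),o['force'])
im,d=r.camera('wrist'); save('w2',im); np.savez('w2.npz',im=im,d=d,ee=o['ee_pos'],q=o['tool_rot'])
E
```

```text
2.025 [ 0.60289607 -0.13442793  0.30104941] [[-0.114, -0.993, -0.0], [-0.993, 0.114, 0.0], [-0.0, 0.0, -1.0]] [0.18119398 0.00726986 0.19535915]
```

View pics/w2.png

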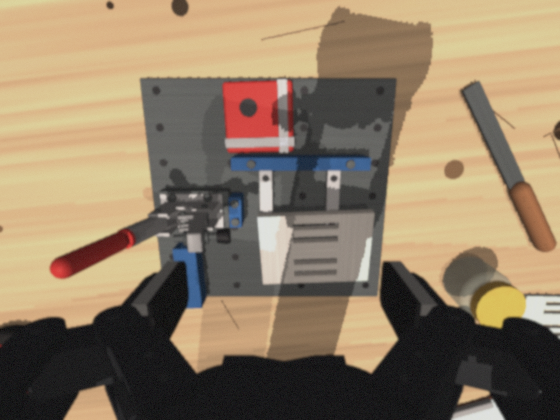

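The wrist view shows the base from (142,79) to (396,79), the rail at v≈163, the stop at (237,212), the plate at about (262–373, 212–283), and the red grip from (60,268) to (130,237). I'll enlarge it and measure.

```bash
python3 - <<'E'
from h import *
z=np.load('w2.npz'); im=z['im']; d=z['d']
save('w2c',cv2.resize(im[145:295,220:390],None,fx=4.5,fy=4,interpolation=cv2.INTER_CUBIC))
o=dict(ee_pos=z['ee'],tool_rot=z['q']); P=pose('wrist',o)
hsv=cv2.cvtColor(im,cv2.COLOR_RGB2HSV)
# base: low saturation dark vs wood; fit edges by gray gradient at sampled lines
g=cv2.GaussianBlur(im.astype(np.float32),(3,3),0).sum(-1)
def edge_v(us,v0,v1):  # strongest vertical gradient
    out=[]
    for u in us:
        c=np.abs(np.diff(g[v0:v1,u])); k=np.argmax(c)
        out.append((u,v0+k+.5))
    return np.array(out)
def edge_u(vs,u0,u1):
    out=[]
    for v in vs:
        c=np.abs(np.diff(g[v,u0:u1])); k=np.argmax(c); out.append((u0+k+.5,v))
    return np.array(out)
def fit(pts,zz,name):
    W=np.array([ray(P,u,v,zz)[:2] for u,v in pts],np.float32)*1000
    vx,vy,x0,y0=cv2.fitLine(W,cv2.DIST_HUBER,0,.01,.01).ravel()
    n=np.array([-vy,vx]); res=(W-[x0,y0])@n
    print(name,'dir',np.degrees(np.arctan2(vy,vx)).round(2),'pt',x0.round(1),y0.round(1),'rms',res.std().round(2)); return (x0,y0),(vx,vy)
fit(edge_v(range(155,310),70,90),.015,'base back')
fit(edge_v(list(range(215,255))+list(range(325,375)),288,303),.015,'base front')
fit(edge_u(range(90,240),375,402),.015,'base right')
fit(edge_u(list(range(90,230)),135,165),.015,'base left')
blue=(hsv[...,0]>100)&(hsv[...,0]<128)&(hsv[...,1]>120)
cs,_=cv2.findContours(blue.astype(np.uint8),cv2.RETR_EXTERNAL,cv2.CHAIN_APPROX_NONE)
for c in cs:
    if cv2.contourArea(c)>60: print(cv2.boundingRect(c))
X=cloud(P,d)
for u,v in [(300,163),(265,250),(360,230),(265,220),(265,278),(365,278),(370,218),(60,268),(265,195),(200,270)]: print(u,v,X[v,u].round(4))
E
```

```text
base back dir 83.49 pt 729.0 -78.4 rms 0.75
base front dir 83.43 pt 423.3 -87.0 rms 0.64
base right dir -6.8 pt 588.9 -274.2 rms 3.56
base left dir -6.79 pt 650.3 39.4 rms 6.6
(173, 244, 32, 63)
(229, 194, 14, 33)
(231, 155, 139, 15)
300 163 [ 0.6184 -0.1568  0.052 ]
265 250 [ 0.5044 -0.0983  0.0363]
360 230 [ 0.5207 -0.2267  0.0425]
265 220 [ 0.5496 -0.1047  0.0456]
265 278 [ 0.4571 -0.0915  0.0253]
365 278 [ 0.4411 -0.2336  0.0259]
370 218 [ 0.5366 -0.2398  0.0452]
60 268 [0.5799 0.0436 0.2128]
265 195 [ 0.5793 -0.1079  0.0316]
200 270 [ 0.4823 -0.0031  0.03  ]
```

View pics/w2c.png

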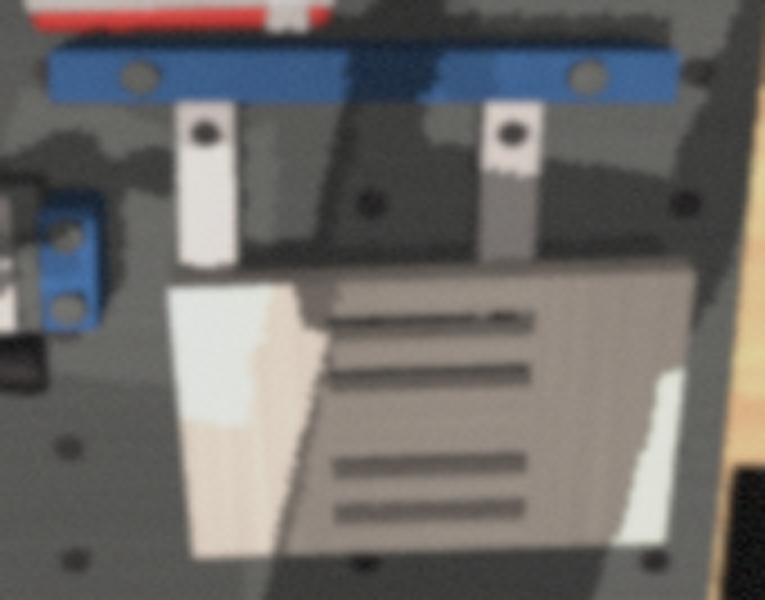

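```bash
python3 - <<'E'
from h import *
z=np.load('w2.npz'); im=z['im']; d=z['d']
o=dict(ee_pos=z['ee'],tool_rot=z['q']); P=pose('wrist',o)
g=cv2.GaussianBlur(im.astype(np.float32),(3,3),0)
sat=g.max(-1)-g.min(-1); gs=g.sum(-1); br=g[...,2]-g[...,0]
yaw=np.radians(-6.6); ex=np.array([np.cos(yaw),np.sin(yaw)]); ey=np.array([-ex[1],ex[0]])
def sub(c):
    k=int(np.argmax(c)); 
    if 0<k<len(c)-1:
        a,b,e=c[k-1],c[k],c[k+1]; den=a-2*b+e
        return k+.5+(.5*(a-e)/den if den else 0)
    return k+.5
def ev(ch,us,a,b): return [(u,a+sub(np.abs(np.diff(ch[a:b,u])))) for u in us]
def eu(ch,vs,a,b): return [(a+sub(np.abs(np.diff(ch[v,a:b]))),v) for v in vs]
def fit(pts,zz,name,ax):
    W=np.array([ray(P,u,v,zz)[:2] for u,v in pts])*1000
    a,b=W@ex,W@ey; s,t=(a,b) if ax=='y' else (b,a)
    for _ in range(5):
        p=np.polyfit(t,s,1); rr=s-np.polyval(p,t); k=np.abs(rr)<max(1.0,2*rr.std()); s,t=s[k],t[k]
    ang=np.degrees(np.arctan(p[0]))*(-1 if ax=='y' else 1)
    print(name,'val at mid',np.polyval(p,t.mean()).round(1),'mid',t.mean().round(1),'extra yaw',ang.round(2),'rms',rr.std().round(2),len(s))
fit(ev(sat,range(160,390),70,90),.015,'base back','y')
fit(ev(sat,list(range(215,255))+list(range(290,375)),286,305),.015,'base front','y')
fit(eu(sat,range(90,250),370,405),.015,'base right','x')
fit(eu(sat,range(90,180),138,165),.015,'base left','x')
fit(ev(br,range(238,365),162,178),.052,'rail front','y')
fit(ev(br,range(238,365),148,162),.052,'rail back','y')
fit(eu(br,range(157,167),360,380),.052,'rail right','x')
fit(eu(br,range(157,167),222,240),.052,'rail left','x')
fit(eu(br,range(200,226),236,252),.046,'stop face (top?)','x')
fit(eu(br,range(200,226),222,236),.046,'stop back','x')
fit(eu(gs,range(178,200),255,263),.031,'bar+ left','x')
fit(eu(gs,range(178,200),268,276),.031,'bar+ right','x')
fit(eu(gs,range(178,208),322,331),.031,'bar- l','x')
fit(eu(gs,range(178,208),336,344),.031,'bar- r','x')
# plate
X=cloud(P,d)*1000
m=np.zeros(d.shape,bool); m[217:278,268:365]=1
pts=X[m]; F=np.c_[pts[:,:2]@ex,pts[:,:2]@ey,pts[:,2]]
A=np.c_[F[:,:2],np.ones(len(F))]; c,*_=np.linalg.lstsq(A[F[:,2]>20],F[F[:,2]>20,2],rcond=None); print('plate slope deg',np.degrees(np.arctan(c[:2])),c)
mm=(np.abs(X[...,2]-(X[...,:2]@ex*c[0]+X[...,:2]@ey*c[1]+c[2]))<2.5); mm[:205]=0;mm[292:]=0;mm[:,:250]=0;mm[:,:255]=0;mm[:,380:]=0
n,l,s,_=cv2.connectedComponentsWithStats(mm.astype(np.uint8)); k=1+np.argmax(s[1:,4]); Q=X[l==k]; FQ=np.c_[Q[:,:2]@ex,Q[:,:2]@ey].astype(np.float32)
print('plate rect',s[k],cv2.minAreaRect(FQ),cv2.boxPoints(cv2.minAreaRect(FQ)).round(1).tolist())
E
```

```text
base back val at mid 732.9 mid -62.8 extra yaw 0.0 rms 0.18 171
base front val at mid 430.1 mid -90.7 extra yaw 0.04 rms 0.08 125
base right val at mid -204.0 mid 615.8 extra yaw -0.06 rms 0.13 150
base left val at mid 113.5 mid 663.5 extra yaw 0.06 rms 0.09 90
rail front val at mid 623.7 mid -86.1 extra yaw 0.06 rms 0.39 127
rail back val at mid 642.6 mid -85.0 extra yaw -2.9 rms 0.97 98
rail right val at mid -169.8 mid 634.2 extra yaw 0.98 rms 0.15 10
rail left val at mid -0.4 mid 634.0 extra yaw -3.34 rms 0.16 10
stop face (top?) val at mid -9.0 mid 568.1 extra yaw 0.75 rms 2.16 26
stop back val at mid 6.0 mid 567.6 extra yaw -0.28 rms 0.27 25
bar+ left val at mid -32.7 mid 595.7 extra yaw 0.44 rms 0.1 21
bar+ right val at mid -49.5 mid 596.3 extra yaw 0.57 rms 0.12 22
bar- l val at mid -120.8 mid 591.0 extra yaw 0.39 rms 0.11 30
bar- r val at mid -137.4 mid 589.7 extra yaw 0.14 rms 0.09 28
plate slope deg [25.04091772  2.18702643] [ 4.67177383e-01  3.81893613e-02 -1.99666895e+02]
plate rect [ 260  237  112   26 1287] ((513.9387817382812, -107.44328308105469), (27.412134170532227, 151.41773986816406), 6.022566795349121) [[492.3999938964844, -33.599998474121094], [508.29998779296875, -184.1999969482422], [535.5, -181.3000030517578], [519.5999755859375, -30.700000762939453]]
```

```bash
cat >> h.py <<'E'
YAW=np.radians(-6.6); EX=np.array([np.cos(YAW),np.sin(YAW)]); EY=np.array([-EX[1],EX[0]])
def fx(p):
    p=np.asarray(p)*1000.; return np.array([p[:2]@EX-568.8,p[:2]@EY+85.1,p[2]])
def st():
    o=r.get_obs(); Rt=rot(o['tool_rot']); B=np.array([[*EX,0],[*EY,0],[0,0,1]])
    print('t',round(o['time'],2),'tcp fix',fx(o['ee_pos']).round(1),'toolx',(B@Rt[:,0]).round(3),'tooly',(B@Rt[:,1]).round(3),'F fix',(B@np.array(o['force'])).round(1),'open',round(o['opening']*1000,1)); return o
E
python3 - <<'E'
from h import *
o=st()
z=np.load('w2.npz'); P=pose('wrist',dict(ee_pos=z['ee'],tool_rot=z['q']))
for n,u,v,zz in [('far left',257.3,216.2,.0477),('far right',374,211.7,.0477),('near left',262.9,284.2,.0248),('near right',368.4,280.5,.0248)]: print(n,fx(ray(P,u,v,zz)).round(1))
X=cloud(P,z['d'])
for u,v in [(60,268),(54,270),(130,238),(222,236),(200,242),(190,200),(75,262),(100,250)]: print(u,v,fx(X[v,u]).round(1))
E
```

```text
t 2.08 tcp fix [ 45.5  20.8 301.1] toolx [ 0. -1. -0.] tooly [-1. -0.  0.] F fix [ 0.6 -0.   0.1] open 85.3
far left [-5.1 53.9 47.7]
far right [  1.  -95.2  47.7]
near left [-114.3   49.9   24.8]
near right [-108.3 -101.7   24.8]
60 268 [  2.3 195.1 212.8]
54 270 [  0.9 199.6 213.5]
130 238 [  1.2 172.3 143.5]
222 236 [  1.6  82.  138.9]
200 242 [1.000e-01 1.011e+02 1.514e+02]
190 200 [ 14.1 141.   39. ]
75 262 [  3.1 189.  203.5]
100 250 [  3.7 181.5 180. ]
```

Request:
arm_command(
  motion=[
    {"x":8.8,"y":35.5,"z":20,"wx":0,"wy":0,"wz":0,"hand":1},
    {"x":8.8,"y":35.5,"z":20,"wx":0,"wy":0,"wz":0,"hand":1},
    {"x":8.8,"y":35.5,"z":20,"wx":0,"wy":0,"wz":0,"hand":1},
    {"x":8.8,"y":35.5,"z":20,"wx":0,"wy":0,"wz":0,"hand":1},
    {"x":8.8,"y":35.5,"z":20,"wx":0,"wy":0,"wz":0,"hand":1},
  ],
)

```text
time: 2.7
ee_pos: [0.4203, -0.1574, 0.2007]
tool_rot: [0.0, -0.665, 0.747, -0.0]
force: [-0.3, -0.2, -0.0]
opening: 0.0853
```

Request:
arm_command(
  motion=[
    {"x":0,"y":0,"z":50,"wx":0,"wy":0,"wz":0,"hand":1},
    {"x":0,"y":0,"z":50,"wx":0,"wy":0,"wz":0,"hand":1},
    {"x":0,"y":0,"z":50,"wx":0,"wy":0,"wz":0,"hand":1},
    {"x":0,"y":0,"z":20,"wx":0,"wy":0,"wz":0,"hand":1},
    {"x":0,"y":0,"z":0,"wx":0,"wy":0,"wz":0,"hand":1},
  ],
)

```text
time: 3.32
ee_pos: [0.4202, -0.1568, 0.0295]
tool_rot: [-0.001, -0.665, 0.747, 0.002]
force: [0.1, 0.2, 0.8]
opening: 0.0855
```

```bash
python3 - <<'E'
from h import *
o=st()
im,d=r.camera('wrist'); save('w3',im); im,d=r.camera('scene'); save('s3',cv2.resize(im[170:300,170:340],None,fx=4.5,fy=4.5))
E
```

```text
t 3.33 tcp fix [-133.4  -22.4   29.5] toolx [-0.001 -1.    -0.001] tooly [-1.     0.001  0.004] F fix [0.  0.2 0.8] open 85.5
```

View pics/w3.png

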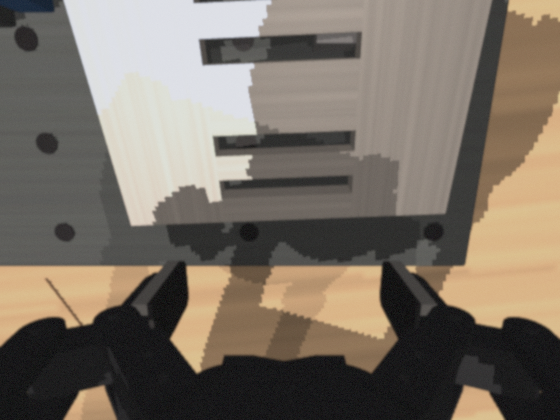

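View pics/s3.png

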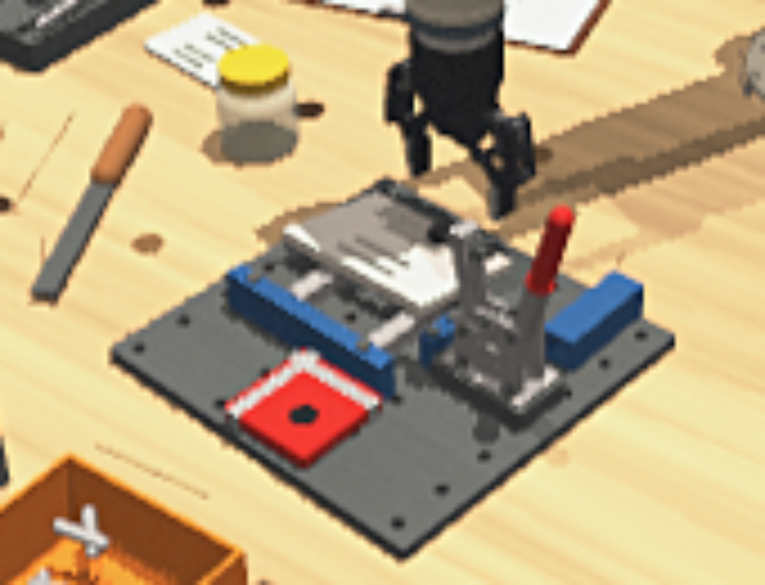

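Request:
arm_command(
  motion=[
    {"x":0,"y":0,"z":10,"wx":0,"wy":0,"wz":0,"hand":1},
    {"x":0,"y":0,"z":8,"wx":0,"wy":0,"wz":0,"hand":1},
    {"x":0,"y":0,"z":4,"wx":0,"wy":0,"wz":0,"hand":1},
    {"x":0,"y":0,"z":0,"wx":0,"wy":0,"wz":0,"hand":1},
    {"x":0,"y":0,"z":0,"wx":0,"wy":0,"wz":0,"hand":1},
  ],
)

```text
time: 4.05
ee_pos: [0.4217, -0.1574, 0.0095]
tool_rot: [0.0, -0.665, 0.747, -0.0]
force: [0.2, 0.2, -0.6]
opening: 0.0851
```

Request:
arm_command(
  motion=[
    {"x":0,"y":-3,"z":0,"wx":0,"wy":0,"wz":0,"hand":1},
    {"x":0,"y":-3,"z":0,"wx":0,"wy":0,"wz":0,"hand":1},
    {"x":0,"y":-3,"z":0,"wx":0,"wy":0,"wz":0,"hand":1},
    {"x":0,"y":-3,"z":0,"wx":0,"wy":0,"wz":0,"hand":1},
    {"x":0,"y":-3,"z":0,"wx":0,"wy":0,"wz":0,"hand":1},
  ],
)

```text
time: 4.68
ee_pos: [0.4361, -0.159, 0.0091]
tool_rot: [-0.0, -0.665, 0.747, 0.001]
force: [-3.4, 1.2, 2.1]
opening: 0.0855
```

```bash
python3 - <<'E'
from h import *
o=st()
im,d=r.camera('wrist'); save('w4',im)
E
```

```text
t 4.67 tcp fix [-117.3  -22.7    9.1] toolx [-0.002 -1.    -0.   ] tooly [-1.     0.002  0.001] F fix [-3.6  0.8  2.1] open 85.5
```

View pics/w4.png

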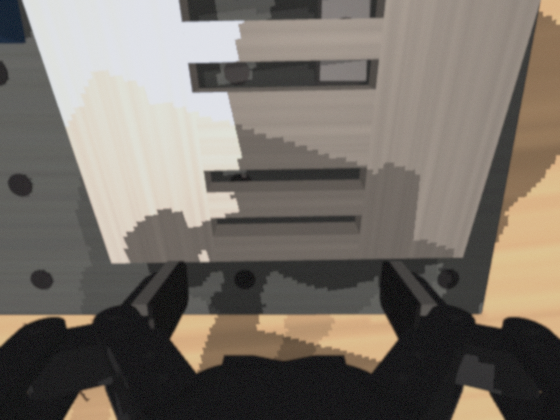

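Request:
arm_command(
  motion=[
    {"x":0,"y":-1,"z":1.5,"wx":0,"wy":0,"wz":0,"hand":1},
    {"x":0,"y":-3,"z":1,"wx":0,"wy":0,"wz":0,"hand":1},
    {"x":0,"y":-3,"z":0,"wx":0,"wy":0,"wz":0,"hand":1},
    {"x":0,"y":-3,"z":0,"wx":0,"wy":0,"wz":0,"hand":1},
    {"x":0,"y":-3,"z":0,"wx":0,"wy":0,"wz":0,"hand":1},
  ],
)

```text
time: 5.35
ee_pos: [0.4493, -0.1609, 0.0083]
tool_rot: [-0.0, -0.664, 0.747, -0.0]
force: [-8.6, 1.8, 12.4]
opening: 0.0852
```

```bash
python3 - <<'E'
from h import *
o=st()
im,d=r.camera('wrist'); save('w5',im)
E
```

```text
t 5.35 tcp fix [-104.   -23.1    8.3] toolx [-0.002 -1.     0.   ] tooly [-1.     0.002  0.   ] F fix [-8.7  0.8 12.4] open 85.2
```

View pics/w5.png

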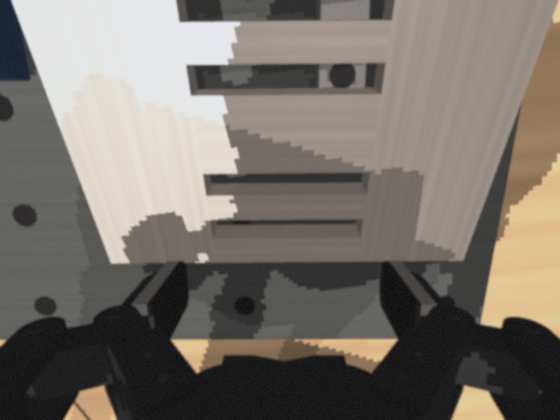

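Request:
arm_command(
  motion=[
    {"x":0,"y":0,"z":-3.5,"wx":0,"wy":0,"wz":0,"hand":1},
    {"x":0,"y":-2,"z":0,"wx":0,"wy":0,"wz":0,"hand":1},
    {"x":0,"y":-3,"z":0,"wx":0,"wy":0,"wz":0,"hand":1},
    {"x":0,"y":-3,"z":0,"wx":0,"wy":0,"wz":0,"hand":1},
    {"x":0,"y":-3,"z":0,"wx":0,"wy":0,"wz":0,"hand":1},
  ],
)

```text
time: 6.02
ee_pos: [0.4594, -0.1619, 0.0103]
tool_rot: [-0.001, -0.664, 0.747, 0.001]
force: [-7.6, 1.1, 6.2]
opening: 0.0856
```

```bash
python3 - <<'E'
from h import *
o=st()
im,d=r.camera('wrist'); save('w6',im)
P=pose('wrist',o); X=cloud(P,d)
for u,v in [(120,250),(450,250),(120,100),(450,100),(285,210),(285,45)]: print(u,v,fx(X[v,u]).round(1))
E
```

```text
t 6.03 tcp fix [-93.8 -22.9  10.3] toolx [-0.002 -1.     0.   ] tooly [-1.     0.002  0.003] F fix [-7.7  0.2  6.2] open 85.6
120 250 [-77.8  45.3  26.7]
450 250 [-78.4 -93.8  26. ]
120 100 [-19.2  27.   47.5]
450 100 [-19.3 -75.4  46.6]
285 210 [-58.6 -24.   33.3]
285 45 [ -4.6 -24.   51.1]
```

View pics/w6.png

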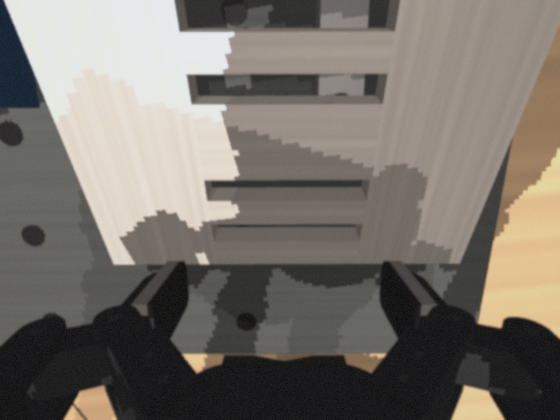

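Request:
arm_command(
  motion=[
    {"x":0,"y":-3,"z":-0.5,"wx":0,"wy":0,"wz":0,"hand":1},
    {"x":0,"y":-3,"z":0,"wx":0,"wy":0,"wz":0,"hand":1},
    {"x":0,"y":-3,"z":0,"wx":0,"wy":0,"wz":0,"hand":1},
    {"x":0,"y":-3,"z":0,"wx":0,"wy":0,"wz":0,"hand":1},
    {"x":0,"y":0,"z":0,"wx":0,"wy":0,"wz":0,"hand":1},
  ],
)

```text
time: 6.7
ee_pos: [0.4714, -0.1631, 0.0103]
tool_rot: [-0.001, -0.665, 0.747, 0.001]
force: [-5.3, 1.1, 3.3]
opening: 0.0855
```

```bash
python3 - <<'E'
from h import *
o=st()
im,d=r.camera('wrist'); save('w7',im)
P=pose('wrist',o); X=cloud(P,d)
for u,v in [(120,250),(450,250),(120,100),(450,100),(285,210),(285,45)]: print(u,v,fx(X[v,u]).round(1))
E
```

```text
t 6.7 tcp fix [-81.7 -22.8  10.3] toolx [-0.002 -1.    -0.   ] tooly [-1.     0.002  0.003] F fix [-5.4  0.5  3.3] open 85.5
120 250 [-65.1  44.6  28.3]
450 250 [-66.1 -93.5  26.3]
120 100 [-7.4 24.3 53.4]
450 100 [ -7.5 -72.4  52.4]
285 210 [-45.5 -23.9  36.8]
285 45 [  5.9 -23.8  59.5]
```

View pics/w7.png

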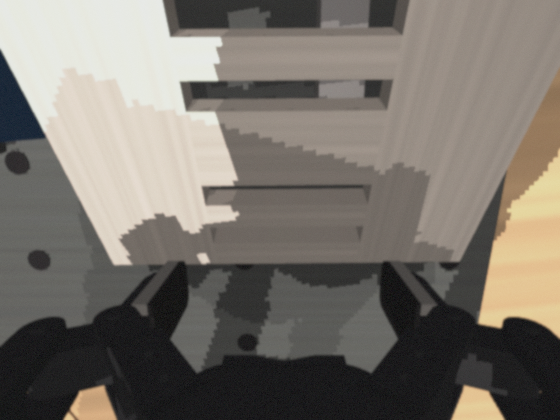

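Request:
arm_command(
  motion=[
    {"x":0,"y":0,"z":-2,"wx":0,"wy":0,"wz":0,"hand":1},
    {"x":0,"y":2,"z":0,"wx":0,"wy":0,"wz":0,"hand":1},
    {"x":0,"y":6,"z":0,"wx":0,"wy":0,"wz":0,"hand":1},
    {"x":0,"y":6,"z":0,"wx":0,"wy":0,"wz":0,"hand":1},
    {"x":0,"y":0,"z":0,"wx":0,"wy":0,"wz":0,"hand":1},
  ],
)

```text
time: 7.38
ee_pos: [0.4579, -0.1616, 0.0126]
tool_rot: [0.0, -0.664, 0.747, -0.0]
force: [0.5, -0.0, 0.6]
opening: 0.0854
```

```bash
python3 - <<'E'
from h import *
o=st()
im,d=r.camera('wrist'); save('w8',im)
P=pose('wrist',o); X=cloud(P,d)
for u,v in [(150,230),(430,230),(120,100),(450,100),(285,210),(285,45)]: print(u,v,fx(X[v,u]).round(1))
E
```

```text
t 7.38 tcp fix [-95.4 -22.8  12.6] toolx [-0.002 -1.    -0.   ] tooly [-1.     0.002 -0.   ] F fix [0.5 0.  0.6] open 85.4
150 230 [-66.4  26.5  41.1]
430 230 [-66.6 -78.2  40.9]
120 100 [-20.4  31.2  41.5]
450 100 [-20.5 -79.1  41.3]
285 210 [-59.3 -23.9  39. ]
285 45 [ -3.7 -23.9  41. ]
```

View pics/w8.png

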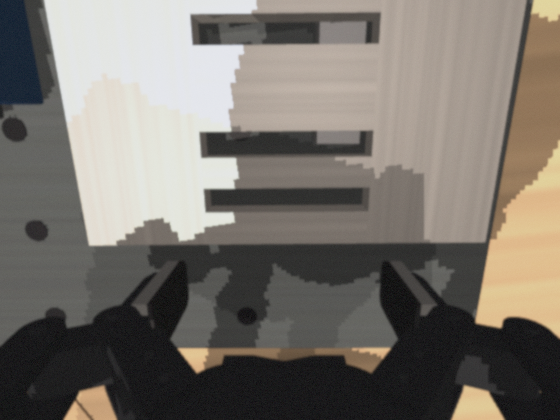

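Request:
arm_command(
  motion=[
    {"x":0,"y":0,"z":-35,"wx":0,"wy":0,"wz":0,"hand":1},
    {"x":0,"y":0,"z":-25,"wx":0,"wy":0,"wz":0,"hand":1},
    {"x":-10,"y":-45,"z":0,"wx":0,"wy":0,"wz":0,"hand":1},
    {"x":-10,"y":-45,"z":0,"wx":0,"wy":0,"wz":0,"hand":1},
    {"x":0,"y":0,"z":0,"wx":0,"wy":0,"wz":0,"hand":1},
  ],
)

```text
time: 8.05
ee_pos: [0.5517, -0.1517, 0.0713]
tool_rot: [-0.0, -0.665, 0.747, 0.001]
force: [-1.6, 0.4, -1.3]
opening: 0.0855
```

Request:
arm_command(
  motion=[
    {"x":0,"y":0,"z":20,"wx":0,"wy":0,"wz":0,"hand":1},
    {"x":0,"y":0,"z":8,"wx":0,"wy":0,"wz":0,"hand":1},
    {"x":0,"y":0,"z":4,"wx":0,"wy":0,"wz":0,"hand":1},
    {"x":0,"y":0,"z":3,"wx":0,"wy":0,"wz":0,"hand":1},
    {"x":0,"y":0,"z":0,"wx":0,"wy":0,"wz":0,"hand":1},
  ],
)

```text
time: 8.68
ee_pos: [0.5499, -0.1524, 0.038]
tool_rot: [0.0, -0.664, 0.747, -0.0]
force: [0.3, -0.2, 1.0]
opening: 0.0854
```

```bash
python3 - <<'E'
from h import *
o=st()
E
```

```text
t 8.68 tcp fix [-5.  -3.1 38. ] toolx [-0.002 -1.     0.   ] tooly [-1.     0.002 -0.   ] F fix [ 0.4 -0.1  1. ] open 85.4
```

Request:
arm_command(
  motion=[
    {"x":0,"y":0,"z":1.5,"wx":0,"wy":0,"wz":0,"hand":1},
    {"x":0,"y":0,"z":1.5,"wx":0,"wy":0,"wz":0,"hand":1},
    {"x":0,"y":0,"z":1,"wx":0,"wy":0,"wz":0,"hand":1},
    {"x":0,"y":0,"z":1,"wx":0,"wy":0,"wz":0,"hand":1},
    {"x":0,"y":0,"z":0,"wx":0,"wy":0,"wz":0,"hand":1},
  ],
)

```text
time: 9.3
ee_pos: [0.5499, -0.1523, 0.0326]
tool_rot: [-0.0, -0.665, 0.747, 0.0]
force: [-0.2, -0.4, -0.1]
opening: 0.0853
```

Request:
arm_command(
  motion=[
    {"x":0,"y":0,"z":1.5,"wx":0,"wy":0,"wz":0,"hand":1},
    {"x":0,"y":0,"z":1.5,"wx":0,"wy":0,"wz":0,"hand":1},
    {"x":0,"y":0,"z":1,"wx":0,"wy":0,"wz":0,"hand":1},
    {"x":0,"y":0,"z":1,"wx":0,"wy":0,"wz":0,"hand":1},
    {"x":0,"y":0,"z":0,"wx":0,"wy":0,"wz":0,"hand":1},
  ],
)

```text
time: 9.93
ee_pos: [0.55, -0.1524, 0.0279]
tool_rot: [0.0, -0.665, 0.747, -0.0]
force: [0.1, 0.2, 0.1]
opening: 0.0856
```

Request:
arm_command(
  motion=[
    {"x":0,"y":0,"z":1,"wx":0,"wy":0,"wz":0,"hand":1},
    {"x":0,"y":0,"z":1,"wx":0,"wy":0,"wz":0,"hand":1},
    {"x":0,"y":0,"z":0.7,"wx":0,"wy":0,"wz":0,"hand":1},
    {"x":0,"y":0,"z":0,"wx":0,"wy":0,"wz":0,"hand":1},
    {"x":0,"y":0,"z":0,"wx":0,"wy":0,"wz":0,"hand":1},
  ],
)

```text
time: 10.55
ee_pos: [0.5501, -0.1524, 0.0278]
tool_rot: [0.0, -0.665, 0.747, -0.0]
force: [-7.3, 2.0, 13.4]
opening: 0.0858
```

```bash
python3 - <<'E'
from h import *
o=st()
im,d=r.camera('wrist'); save('w9',im)
P=pose('wrist',o); X=cloud(P,d)
for u,v in [(150,230),(430,230),(120,200),(450,200),(285,140),(285,45)]: print(u,v,fx(X[v,u]).round(1))
E
```

```text
t 10.55 tcp fix [-4.8 -3.  27.8] toolx [-0.002 -1.     0.   ] tooly [-1.     0.002 -0.001] F fix [-7.5  1.1 13.4] open 85.8
150 230 [ 9.9 64.3 15.1]
430 230 [ 18.5 -65.8  40.7]
120 200 [25.3 78.  13.9]
450 200 [ 31.6 -72.7  40.3]
285 140 [56.7 -4.1 52.1]
285 45 [95.4 -4.3 14.1]
```

View pics/w9.png

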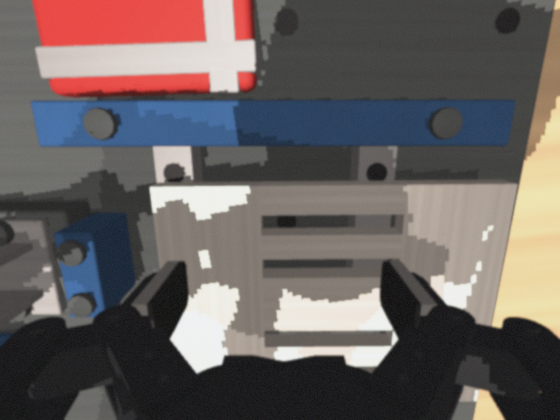

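Request:
arm_command(
  motion=[
    {"x":0,"y":0,"z":0.4,"wx":0,"wy":0,"wz":0,"hand":1},
    {"x":0,"y":0,"z":0,"wx":0,"wy":0,"wz":0,"hand":1},
    {"x":0,"y":0,"z":-5,"wx":0,"wy":0,"wz":0,"hand":1},
    {"x":0,"y":0,"z":-20,"wx":0,"wy":0,"wz":0,"hand":1},
    {"x":0,"y":0,"z":-15,"wx":0,"wy":0,"wz":0,"hand":1},
  ],
)

```text
time: 11.22
ee_pos: [0.5504, -0.1525, 0.0664]
tool_rot: [0.0, -0.665, 0.747, -0.001]
force: [-0.2, -0.5, 0.3]
opening: 0.0853
```

Request:
arm_command(
  motion=[
    {"x":9,"y":47,"z":0,"wx":0,"wy":0,"wz":0,"hand":1},
    {"x":9,"y":47,"z":0,"wx":0,"wy":0,"wz":0,"hand":1},
    {"x":0,"y":0,"z":25,"wx":0,"wy":0,"wz":0,"hand":1},
    {"x":0,"y":0,"z":25,"wx":0,"wy":0,"wz":0,"hand":1},
    {"x":0,"y":0,"z":0,"wx":0,"wy":0,"wz":0,"hand":1},
  ],
)

```text
time: 11.85
ee_pos: [0.4534, -0.1588, 0.0137]
tool_rot: [-0.001, -0.664, 0.747, 0.001]
force: [-0.3, 0.0, 0.6]
opening: 0.0857
```

```bash
python3 - <<'E'
from h import *
o=st()
im,d=r.camera('wrist'); save('w10',im)
P=pose('wrist',o); X=cloud(P,d)
for u,v in [(150,230),(430,230),(120,100),(450,100),(285,210),(285,45)]: print(u,v,fx(X[v,u]).round(1))
E
```

```text
t 11.85 tcp fix [-100.1  -20.5   13.7] toolx [-0.002 -1.    -0.001] tooly [-1.     0.002  0.003] F fix [-0.3 -0.   0.6] open 85.7
150 230 [-71.   28.8  42. ]
430 230 [-80.7 -88.7  15.1]
120 100 [-24.9  34.3  40.5]
450 100 [-25.1 -77.4  41. ]
285 210 [-63.6 -21.6  41.1]
285 45 [ -8.4 -21.7  42.1]
```

View pics/w10.png

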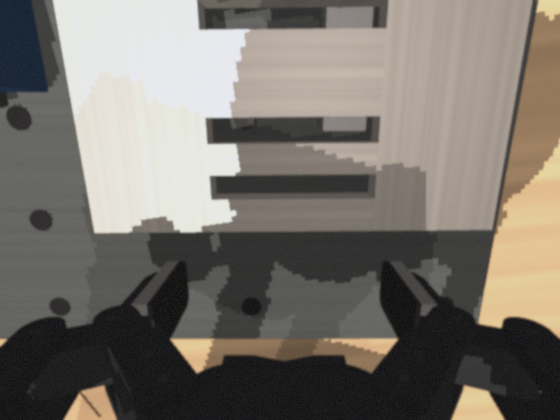

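Request:
arm_command(
  motion=[
    {"x":0,"y":-6,"z":0,"wx":0,"wy":0,"wz":0,"hand":1},
    {"x":0,"y":-6,"z":0,"wx":0,"wy":0,"wz":0,"hand":1},
    {"x":0,"y":-5,"z":0,"wx":0,"wy":0,"wz":0,"hand":1},
    {"x":0,"y":-5,"z":0,"wx":0,"wy":0,"wz":0,"hand":1},
    {"x":0,"y":-4,"z":0,"wx":0,"wy":0,"wz":0,"hand":1},
  ],
)

```text
time: 12.52
ee_pos: [0.4805, -0.1623, 0.0147]
tool_rot: [-0.0, -0.665, 0.747, 0.0]
force: [-3.1, 1.5, 2.7]
opening: 0.0854
```

Request:
arm_command(
  motion=[
    {"x":0,"y":-2,"z":0,"wx":0,"wy":0,"wz":0,"hand":1},
    {"x":0,"y":-2,"z":0,"wx":0,"wy":0,"wz":0,"hand":1},
    {"x":0,"y":-1,"z":0,"wx":0,"wy":0,"wz":0,"hand":1},
    {"x":0,"y":-1,"z":0,"wx":0,"wy":0,"wz":0,"hand":1},
    {"x":0,"y":0,"z":0,"wx":0,"wy":0,"wz":0,"hand":1},
  ],
)

```text
time: 13.15
ee_pos: [0.4864, -0.163, 0.0147]
tool_rot: [0.0, -0.665, 0.747, -0.0]
force: [-2.0, 0.8, 1.1]
opening: 0.0854
```

```bash
python3 - <<'E'
from h import *
o=st()
E
```

```text
t 13.15 tcp fix [-66.9 -20.9  14.7] toolx [-0.002 -1.    -0.   ] tooly [-1.     0.002 -0.   ] F fix [-2.1  0.6  1.1] open 85.4
```

Request:
arm_command(
  motion=[
    {"x":0,"y":-1,"z":0,"wx":0,"wy":0,"wz":0,"hand":1},
    {"x":0,"y":-1,"z":0,"wx":0,"wy":0,"wz":0,"hand":1},
    {"x":0,"y":-1,"z":0,"wx":0,"wy":0,"wz":0,"hand":1},
    {"x":0,"y":0,"z":0,"wx":0,"wy":0,"wz":0,"hand":1},
    {"x":0,"y":0,"z":0,"wx":0,"wy":0,"wz":0,"hand":1},
  ],
)

```text
time: 13.78
ee_pos: [0.4865, -0.163, 0.0146]
tool_rot: [-0.002, -0.665, 0.747, 0.003]
force: [-15.8, 1.5, 9.9]
opening: 0.0852
```

```bash
python3 - <<'E'
from h import *
o=st()
im,d=r.camera('wrist'); save('w11',im)
E
```

```text
t 13.78 tcp fix [-66.8 -21.   14.6] toolx [-0.002 -1.    -0.   ] tooly [-1.     0.002  0.007] F fix [-15.9  -0.4   9.9] open 85.2
```

View pics/w11.png

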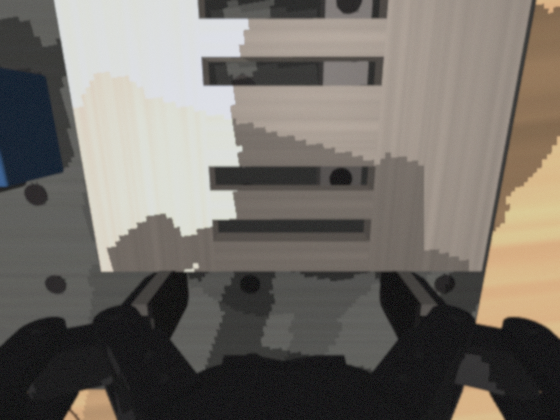

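Request:
arm_command(
  motion=[
    {"x":0,"y":8,"z":0,"wx":0,"wy":0,"wz":0,"hand":1},
    {"x":0,"y":0,"z":-40,"wx":0,"wy":0,"wz":0,"hand":0},
    {"x":30,"y":0,"z":-20,"wx":0,"wy":0,"wz":0,"hand":0},
    {"x":40,"y":-38,"z":0,"wx":0,"wy":0,"wz":0,"hand":0},
    {"x":36,"y":-38,"z":0,"wx":0,"wy":0,"wz":0,"hand":0},
  ],
)

```text
time: 14.45
ee_pos: [0.5459, -0.2781, 0.0758]
tool_rot: [0.001, -0.664, 0.747, -0.002]
force: [0.7, -0.7, 1.1]
opening: 0.0124
```

Request:
arm_command(
  motion=[
    {"x":0,"y":0,"z":0,"wx":0,"wy":0,"wz":0,"hand":0},
    {"x":0,"y":0,"z":20,"wx":0,"wy":0,"wz":0,"hand":0},
    {"x":0,"y":0,"z":15,"wx":0,"wy":0,"wz":0,"hand":0},
    {"x":0,"y":0,"z":6,"wx":0,"wy":0,"wz":0,"hand":0},
    {"x":0,"y":0,"z":0,"wx":0,"wy":0,"wz":0,"hand":0},
  ],
)

```text
time: 15.08
ee_pos: [0.5439, -0.2758, 0.0331]
tool_rot: [-0.0, -0.665, 0.747, 0.0]
force: [0.1, 0.1, 0.1]
opening: 0.0002
```

```bash
python3 - <<'E'
from h import *
o=st()
im,d=r.camera('wrist'); save('w12',im)
E
```

```text
t 15.07 tcp fix [   3.2 -126.4   33.1] toolx [-0.001 -1.    -0.   ] tooly [-1.     0.001  0.001] F fix [0.  0.1 0.1] open 0.2
```

View pics/w12.png

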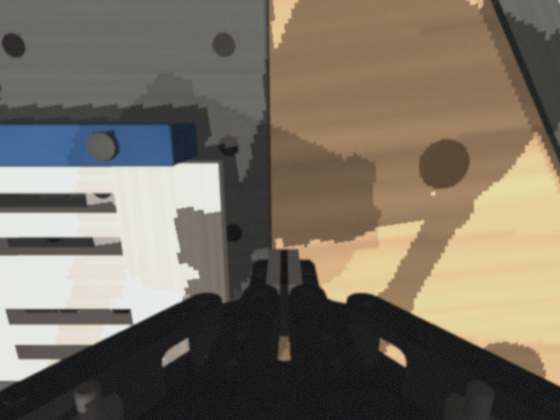

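Request:
arm_command(
  motion=[
    {"x":-6,"y":0,"z":0,"wx":0,"wy":0,"wz":0,"hand":0},
    {"x":-6,"y":0,"z":0,"wx":0,"wy":0,"wz":0,"hand":0},
    {"x":-5,"y":0,"z":0,"wx":0,"wy":0,"wz":0,"hand":0},
    {"x":-5,"y":-0.5,"z":0,"wx":0,"wy":0,"wz":0,"hand":0},
    {"x":-5,"y":-0.5,"z":0,"wx":0,"wy":0,"wz":0,"hand":0},
  ],
)

```text
time: 15.75
ee_pos: [0.5481, -0.2504, 0.034]
tool_rot: [-0.001, -0.664, 0.747, -0.0]
force: [-3.8, -5.6, 3.0]
opening: 0.0001
```

```bash
python3 - <<'E'
from h import *
o=st()
im,d=r.camera('wrist'); save('w13',im)
E
```

```text
t 15.75 tcp fix [   4.5 -100.7   34. ] toolx [-0.002 -1.     0.002] tooly [-1.     0.002  0.001] F fix [-3.2 -6.   3. ] open 0.1
```

View pics/w13.png

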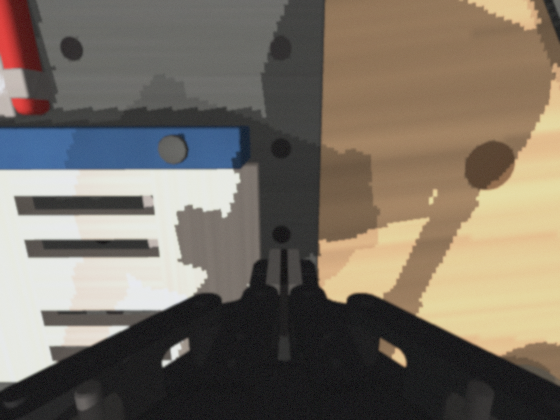

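Request:
arm_command(
  motion=[
    {"x":-4,"y":0,"z":0,"wx":0,"wy":0,"wz":0,"hand":0},
    {"x":-4,"y":0,"z":0,"wx":0,"wy":0,"wz":0,"hand":0},
    {"x":-3,"y":0,"z":0,"wx":0,"wy":0,"wz":0,"hand":0},
    {"x":-1,"y":0,"z":0,"wx":0,"wy":0,"wz":0,"hand":0},
    {"x":0,"y":0,"z":0,"wx":0,"wy":0,"wz":0,"hand":0},
  ],
)

```text
time: 16.42
ee_pos: [0.5496, -0.2384, 0.034]
tool_rot: [-0.001, -0.664, 0.747, -0.0]
force: [-3.1, -3.3, 2.8]
opening: -0.0001
```

```bash
python3 - <<'E'
from h import *
o=st()
E
```

```text
t 16.43 tcp fix [  4.6 -88.6  34. ] toolx [-0.002 -1.     0.001] tooly [-1.     0.002  0.   ] F fix [-2.7 -3.7  2.8] open -0.1
```

Request:
arm_command(
  motion=[
    {"x":-1,"y":0,"z":0,"wx":0,"wy":0,"wz":0,"hand":0},
    {"x":-1,"y":0,"z":0,"wx":0,"wy":0,"wz":0,"hand":0},
    {"x":-1,"y":0,"z":0,"wx":0,"wy":0,"wz":0,"hand":0},
    {"x":0,"y":0,"z":0,"wx":0,"wy":0,"wz":0,"hand":0},
    {"x":0,"y":0,"z":0,"wx":0,"wy":0,"wz":0,"hand":0},
  ],
)

```text
time: 17.05
ee_pos: [0.55, -0.2356, 0.0339]
tool_rot: [-0.001, -0.664, 0.747, -0.0]
force: [-3.8, -4.6, 2.3]
opening: -0.0001
```

```bash
python3 - <<'E'
from h import *
o=st()
E
```

```text
t 17.05 tcp fix [  4.6 -85.7  33.9] toolx [-0.002 -1.     0.001] tooly [-1.     0.002  0.   ] F fix [-3.2 -5.   2.3] open -0.1
```

Request:
arm_command(
  motion=[
    {"x":-1,"y":0,"z":0,"wx":0,"wy":0,"wz":0,"hand":0},
    {"x":-1,"y":0,"z":0,"wx":0,"wy":0,"wz":0,"hand":0},
    {"x":-0.5,"y":0,"z":0,"wx":0,"wy":0,"wz":0,"hand":0},
    {"x":0,"y":0,"z":0,"wx":0,"wy":0,"wz":0,"hand":0},
    {"x":0,"y":0,"z":0,"wx":0,"wy":0,"wz":0,"hand":0},
  ],
)

```text
time: 17.68
ee_pos: [0.5513, -0.2326, 0.0345]
tool_rot: [0.0, -0.665, 0.747, -0.001]
force: [0.1, -4.2, 5.0]
opening: -0.0001
```

```bash
python3 - <<'E'
from h import *
o=st()
im,d=r.camera('wrist'); save('w14',im)
E
```

```text
t 17.68 tcp fix [  5.5 -82.6  34.5] toolx [-0.002 -1.     0.   ] tooly [-1.     0.002 -0.002] F fix [ 0.6 -4.1  5. ] open -0.1
```

View pics/w14.png

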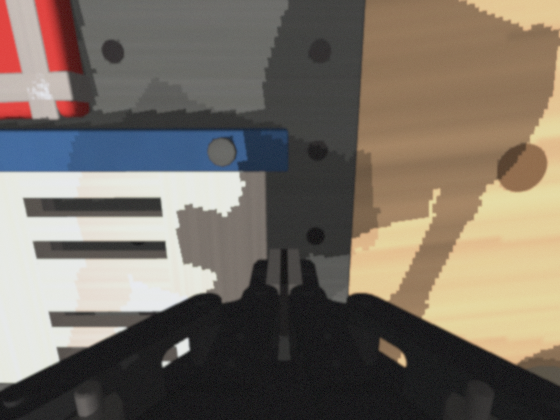

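```bash
python3 - <<'E'
from h import *
o=st(); im=cv2.imread('pics/w14.png'); P=pose('wrist',o)
for u,v,z in [(267,190,.041),(267,230,.041),(288,150,.052),(262,171,.041),(20,171,.041)]: print(u,v,fx(ray(P,u,v,z)).round(1))
E
```

```text
t 17.73 tcp fix [  5.5 -82.6  34.5] toolx [-0.002 -1.     0.   ] tooly [-1.     0.002 -0.002] F fix [-0.5 -2.5  5.6] open -0.4
267 190 [ 45. -76.  41.]
267 230 [ 26.8 -75.7  41. ]
288 150 [ 62.9 -84.8  52. ]
262 171 [ 53.2 -74.   41. ]
20 171 [53.4 28.4 41. ]
```

Request:
arm_command(
  motion=[
    {"x":-0.7,"y":0,"z":0,"wx":0,"wy":0,"wz":0,"hand":0},
    {"x":-0.7,"y":0,"z":0,"wx":0,"wy":0,"wz":0,"hand":0},
    {"x":-0.6,"y":0,"z":0,"wx":0,"wy":0,"wz":0,"hand":0},
    {"x":0,"y":0,"z":0,"wx":0,"wy":0,"wz":0,"hand":0},
    {"x":0,"y":0,"z":0,"wx":0,"wy":0,"wz":0,"hand":0},
  ],
)

```text
time: 18.35
ee_pos: [0.5515, -0.2309, 0.0345]
tool_rot: [0.0, -0.665, 0.747, -0.001]
force: [-0.1, -3.1, 5.3]
opening: 0.0
```

```bash
python3 - <<'E'
from h import *
o=st()
E
```

```text
t 18.35 tcp fix [  5.6 -80.9  34.5] toolx [-0.002 -1.     0.001] tooly [-1.     0.002 -0.002] F fix [ 0.3 -3.1  5.3] open 0.0
```

```bash
python3 - <<'E'
from h import *
o=st(); im,d=r.camera('wrist'); P=pose('wrist',o)
save('w15',cv2.resize(im[120:300,150:400],None,fx=3,fy=3,interpolation=cv2.INTER_CUBIC))
X=cloud(P,d)
for u,v in [(250,190),(250,225),(230,270),(100,190),(100,225),(20,190)]: print(u,v,fx(X[v,u]).round(1))
g=cv2.GaussianBlur(im,(3,3),0).astype(float).sum(-1)
for v in (180,190,200,215,230,240):
    c=np.abs(np.diff(g[v,255:285])); k=np.argmax(c); print(v,255+k+.5,fx(ray(P,255+k+.5,v,.041)).round(1))
im,d=r.camera('scene'); save('s15',cv2.resize(im[170:300,170:340],None,fx=4.5,fy=4.5,interpolation=cv2.INTER_CUBIC))
E
```

```text
t 18.35 tcp fix [  5.6 -80.9  34.5] toolx [-0.002 -1.     0.001] tooly [-1.     0.002 -0.002] F fix [ 0.3 -3.1  5.3] open 0.0
250 190 [ 45.1 -67.   41.4]
250 225 [ 29.4 -66.5  41.5]
230 270 [  7.6 -56.7  41.4]
100 190 [45.2 -2.6 41.2]
100 225 [29.1  0.4 40.3]
20 190 [45.2 32.1 40.9]
180 268.5 [ 49.4 -75.   41. ]
190 269.5 [ 45.  -75.4  41. ]
200 269.5 [ 40.6 -75.3  41. ]
215 269.5 [ 33.8 -75.2  41. ]
230 269.5 [ 26.8 -75.1  41. ]
240 269.5 [ 22.1 -75.   41. ]
```

View pics/w15.png

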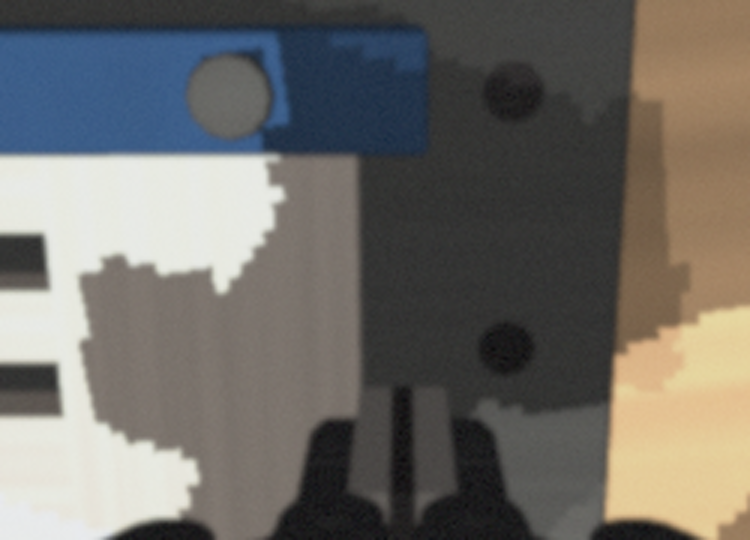

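View pics/s15.png

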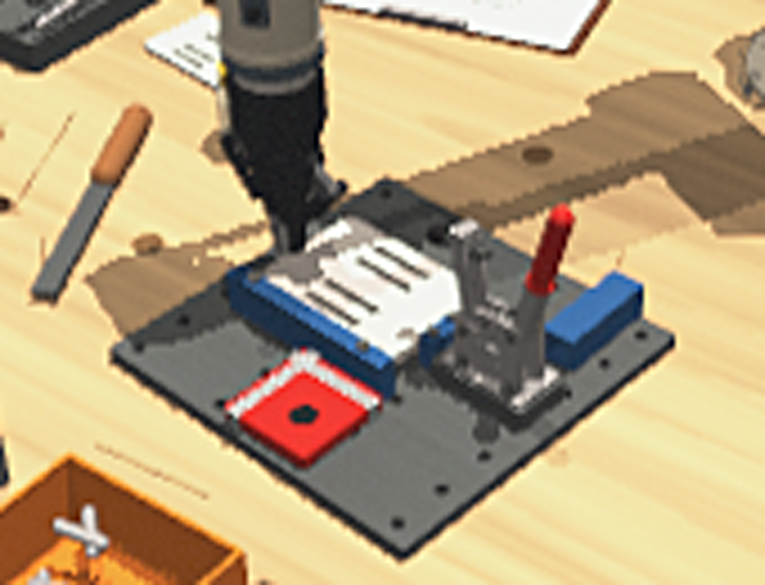

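Request:
arm_command(
  motion=[
    {"x":-0.7,"y":0,"z":0,"wx":0,"wy":0,"wz":0,"hand":0},
    {"x":-0.7,"y":0,"z":0,"wx":0,"wy":0,"wz":0,"hand":0},
    {"x":-0.6,"y":0,"z":0,"wx":0,"wy":0,"wz":0,"hand":0},
    {"x":0,"y":0,"z":0,"wx":0,"wy":0,"wz":0,"hand":0},
    {"x":0,"y":0,"z":0,"wx":0,"wy":0,"wz":0,"hand":0},
  ],
)

```text
time: 19.08
ee_pos: [0.5515, -0.2307, 0.0345]
tool_rot: [-0.001, -0.664, 0.748, -0.002]
force: [-1.0, -8.8, 4.1]
opening: -0.0
```

```bash
python3 - <<'E'
from h import *
o=st()
E
```

```text
t 19.07 tcp fix [  5.6 -80.7  34.5] toolx [-0.003 -1.     0.004] tooly [-1.     0.003 -0.002] F fix [ 0.  -8.8  4.1] open -0.0
```

Request:
arm_command(
  motion=[
    {"x":-0.7,"y":0,"z":0,"wx":0,"wy":0,"wz":0,"hand":0},
    {"x":0,"y":0,"z":0,"wx":0,"wy":0,"wz":0,"hand":0},
    {"x":4,"y":0,"z":0,"wx":0,"wy":0,"wz":0,"hand":0},
    {"x":10,"y":0,"z":0,"wx":0,"wy":0,"wz":0,"hand":0},
    {"x":0,"y":0,"z":-40,"wx":0,"wy":0,"wz":0,"hand":0.5},
  ],
)

```text
time: 19.7
ee_pos: [0.547, -0.2402, 0.0688]
tool_rot: [-0.001, -0.664, 0.747, 0.005]
force: [0.1, -0.4, 0.8]
opening: 0.0169
```

Request:
arm_command(
  motion=[
    {"x":-15,"y":45,"z":0,"wx":0,"wy":0,"wz":0,"hand":1},
    {"x":-50,"y":45,"z":0,"wx":0,"wy":0,"wz":0,"hand":1},
    {"x":-29,"y":0,"z":0,"wx":0,"wy":0,"wz":0,"hand":1},
    {"x":0,"y":0,"z":30,"wx":0,"wy":0,"wz":0,"hand":1},
    {"x":0,"y":0,"z":28,"wx":0,"wy":0,"wz":0,"hand":1},
  ],
)

```text
time: 20.32
ee_pos: [0.4736, -0.1405, 0.0144]
tool_rot: [0.0, -0.665, 0.747, 0.0]
force: [0.1, 0.6, -0.8]
opening: 0.0855
```

```bash
python3 - <<'E'
from h import *
o=st()
im,d=r.camera('wrist'); save('w16',im)
E
```

```text
t 20.32 tcp fix [-82.2  -0.1  14.4] toolx [-0.001 -1.    -0.001] tooly [-1.     0.001  0.   ] F fix [ 0.   0.6 -0.8] open 85.5
```

View pics/w16.png

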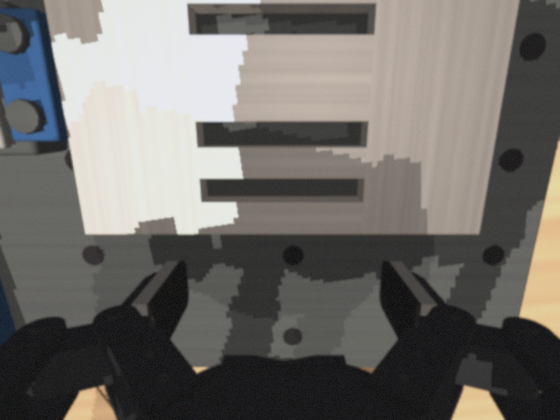

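Request:
arm_command(
  motion=[
    {"x":0,"y":-5,"z":0,"wx":0,"wy":0,"wz":0,"hand":1},
    {"x":0,"y":-5,"z":0,"wx":0,"wy":0,"wz":0,"hand":1},
    {"x":0,"y":-3,"z":0,"wx":0,"wy":0,"wz":0,"hand":1},
    {"x":0,"y":-1,"z":0,"wx":0,"wy":0,"wz":0,"hand":1},
    {"x":0,"y":-1,"z":0,"wx":0,"wy":0,"wz":0,"hand":1},
  ],
)

```text
time: 21.0
ee_pos: [0.4887, -0.1435, 0.016]
tool_rot: [-0.0, -0.665, 0.747, 0.0]
force: [-2.6, 0.1, 2.4]
opening: 0.0853
```

Request:
arm_command(
  motion=[
    {"x":0,"y":-1,"z":0,"wx":0,"wy":0,"wz":0,"hand":1},
    {"x":0,"y":-1,"z":0,"wx":0,"wy":0,"wz":0,"hand":1},
    {"x":0,"y":-0.5,"z":0,"wx":0,"wy":0,"wz":0,"hand":1},
    {"x":0,"y":0,"z":0,"wx":0,"wy":0,"wz":0,"hand":1},
    {"x":0,"y":0,"z":0,"wx":0,"wy":0,"wz":0,"hand":1},
  ],
)

```text
time: 21.62
ee_pos: [0.4887, -0.1434, 0.0158]
tool_rot: [-0.002, -0.665, 0.747, 0.002]
force: [-13.1, 2.3, 9.2]
opening: 0.0857
```

```bash
python3 - <<'E'
from h import *
o=st()
E
```

```text
t 21.62 tcp fix [-66.8  -1.2  15.8] toolx [-0.002 -1.    -0.   ] tooly [-1.     0.002  0.006] F fix [-13.3   0.8   9.2] open 85.7
```

Request:
arm_command(
  motion=[
    {"x":0,"y":12,"z":0,"wx":0,"wy":0,"wz":0,"hand":1},
    {"x":0,"y":0,"z":-55,"wx":0,"wy":0,"wz":0,"hand":1},
    {"x":0,"y":0,"z":-60,"wx":0,"wy":0,"wz":0,"hand":1},
    {"x":-5,"y":-30,"z":-50,"wx":0,"wy":0,"wz":0,"hand":1},
    {"x":-5,"y":-35,"z":-50,"wx":0,"wy":0,"wz":0,"hand":1},
  ],
)

```text
time: 22.25
ee_pos: [0.5455, -0.14, 0.2331]
tool_rot: [0.001, -0.664, 0.747, -0.001]
force: [0.8, -1.0, 0.6]
opening: 0.0859
```

Request:
arm_command(
  motion=[
    {"x":-10,"y":-35,"z":-20,"wx":0,"wy":0,"wz":0,"hand":0},
    {"x":-10,"y":-30,"z":0,"wx":0,"wy":0,"wz":0,"hand":0},
    {"x":0,"y":0,"z":0,"wx":0,"wy":0,"wz":0,"hand":0},
    {"x":0,"y":0,"z":0,"wx":0,"wy":0,"wz":0,"hand":0},
    {"x":0,"y":0,"z":0,"wx":0,"wy":0,"wz":0,"hand":0},
  ],
)

```text
time: 22.88
ee_pos: [0.6112, -0.128, 0.251]
tool_rot: [0.0, -0.664, 0.747, -0.0]
force: [-0.6, -0.8, 0.4]
opening: -0.0001
```

```bash
python3 - <<'E'
from h import *
o=st(); im,d=r.camera('wrist'); P=pose('wrist',o); save('w17',im); np.savez('w17.npz',im=im,d=d,ee=o['ee_pos'],q=o['tool_rot'])
X=cloud(P,d); print([ (u,v,X[v,u].round(3).tolist()) for u,v in [(300,150)]])
E
```

```text
t 22.88 tcp fix [ 53.   28.2 251. ] toolx [-0.002 -1.     0.   ] tooly [-1.     0.002 -0.   ] F fix [-0.5 -0.8  0.4] open -0.1
[(300, 150, [0.645, -0.151, 0.031])]
```

View pics/w17.png

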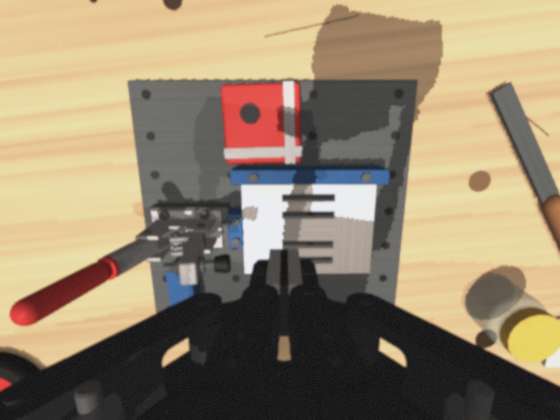

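```bash
python3 - <<'E'
from h import *
z=np.load('w17.npz'); im=z['im']; P=pose('wrist',dict(ee_pos=z['ee'],tool_rot=z['q']))
save('w17c',cv2.resize(im[160:290,200:400],None,fx=4,fy=4,interpolation=cv2.INTER_CUBIC))
g=cv2.GaussianBlur(im,(3,3),0).astype(float)
gs=g.sum(-1); br=g[...,2]-g[...,0]
def E(ch,pts,z,ax):
    out=[]
    for a,b,c in pts:
        line=ch[b:c,a] if ax=='v' else ch[a,b:c]; q=np.abs(np.diff(line)); k=b+np.argmax(q)+.5
        out.append(fx(ray(P,a,k,z) if ax=='v' else ray(P,k,a,z))[:2].round(1).tolist())
    return out
print('rail front',E(br,[(u,176,192) for u in (245,270,300,330,360,372)],.052,'v'))
print('plate left top',E(gs,[(v,236,248) for v in (190,200,245,255,265)],.041,'h'))
print('plate right top',E(gs,[(v,364,384) for v in (190,200,215,230,245,260,268)],.041,'h'))
print('plate near top',E(gs,[(u,264,284) for u in (250,258,320,340,355,366)],.041,'v'))
E
```

```text
rail front [[55.7, 69.0], [55.6, 42.1], [55.6, 9.9], [55.5, -22.4], [55.4, -54.6], [55.4, -67.5]]
plate left top [[46.2, 75.6], [34.8, 76.0], [-19.4, 74.6], [-32.1, 75.0], [-45.0, 75.5]]
plate right top [[45.9, -76.1], [34.4, -75.8], [16.8, -76.0], [-1.3, -75.0], [-19.8, -75.2], [-38.9, -75.4], [-49.2, -74.9]]
plate near top [[-56.1, 68.1], [-57.4, 58.5], [-56.3, -16.0], [-56.4, -40.0], [-56.4, -58.0], [-55.1, -71.1]]
```

View pics/w17c.png

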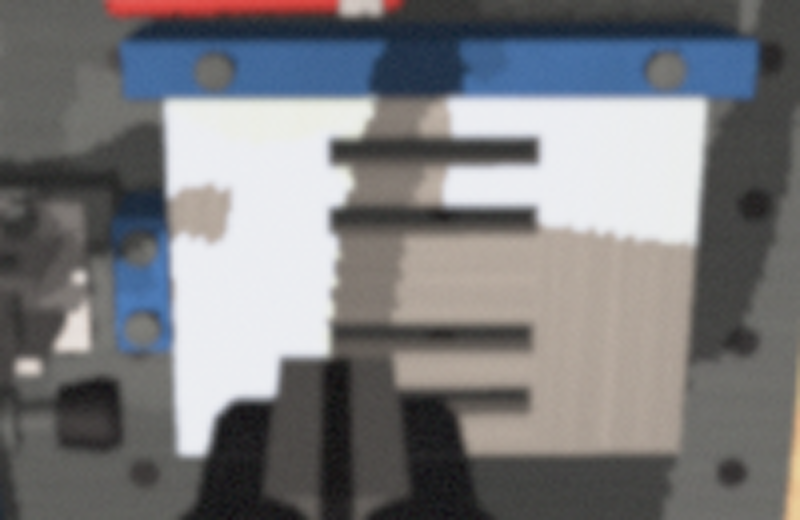

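Request:
arm_command(
  motion=[
    {"x":-45,"y":18,"z":0,"wx":0,"wy":0,"wz":0,"hand":0},
    {"x":-45,"y":18,"z":0,"wx":0,"wy":0,"wz":0,"hand":0},
    {"x":-38,"y":16,"z":0,"wx":0,"wy":0,"wz":0,"hand":0},
    {"x":0,"y":0,"z":30,"wx":0,"wy":0,"wz":0,"hand":0},
    {"x":0,"y":0,"z":0,"wx":0,"wy":0,"wz":0,"hand":0},
  ],
)

```text
time: 23.55
ee_pos: [0.5738, 0.0057, 0.2185]
tool_rot: [-0.001, -0.665, 0.747, 0.001]
force: [0.2, -0.5, -0.7]
opening: -0.0
```

```bash
python3 - <<'E'
from h import *
o=st(); im,d=r.camera('wrist'); P=pose('wrist',o); save('w18',im); X=cloud(P,d)
hsv=cv2.cvtColor(im,cv2.COLOR_RGB2HSV); m=((hsv[...,0]<8)|(hsv[...,0]>172))&(hsv[...,1]>150)&(X[...,2]>.12)
q=np.array([fx(p) for p in X[m]]); 
for lo in range(130,220,15):
    s=q[(q[:,2]>=lo)&(q[:,2]<lo+15)]; print(lo,len(s),s.mean(0).round(1) if len(s) else '')
im,d=r.camera('scene'); save('s18',cv2.resize(im[150:300,170:370],None,fx=4,fy=4,interpolation=cv2.INTER_CUBIC))
E
```

```text
t 23.55 tcp fix [  0.5 156.7 218.5] toolx [-0.001 -1.     0.   ] tooly [-1.     0.001  0.004] F fix [ 0.3 -0.5 -0.7] open -0.0
130 175 [  3.3 174.2 142.6]
145 194 [  4.8 177.3 154.2]
160 301 [  4.9 181.  167.8]
175 375 [  4.9 185.4 182.8]
190 489 [  4.8 189.7 197.9]
205 927 [  2.2 196.5 210.9]
```

View pics/w18.png

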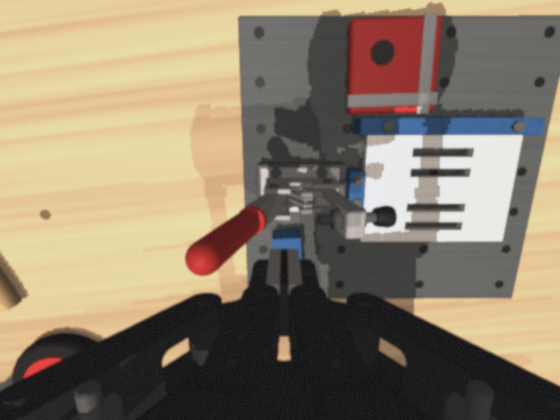

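View pics/s18.png

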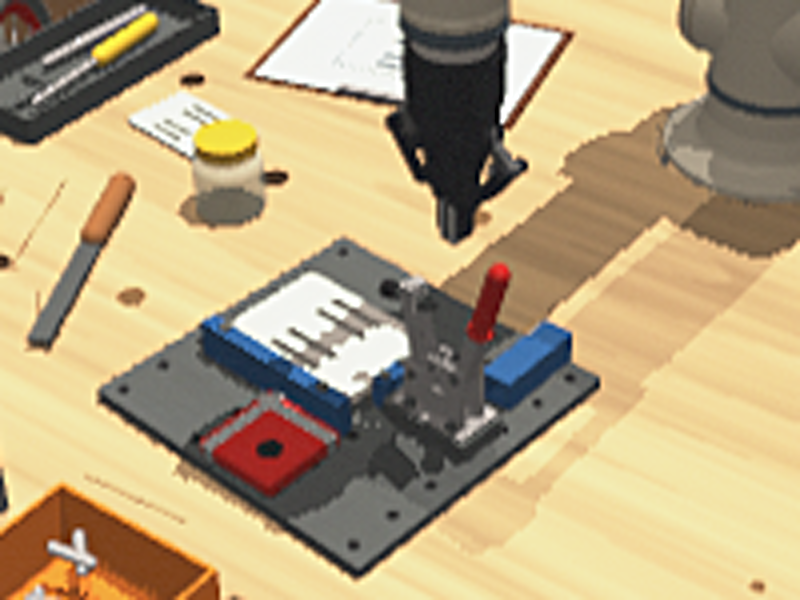

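Request:
arm_command(
  motion=[
    {"x":0,"y":0,"z":20,"wx":0,"wy":0,"wz":0,"hand":0},
    {"x":0,"y":0,"z":11,"wx":0,"wy":0,"wz":0,"hand":0},
    {"x":-8,"y":0,"z":0,"wx":0,"wy":0,"wz":0,"hand":0},
    {"x":-8,"y":0,"z":0,"wx":0,"wy":0,"wz":0,"hand":0},
    {"x":-4,"y":0,"z":0,"wx":0,"wy":0,"wz":0,"hand":0},
  ],
)

```text
time: 24.28
ee_pos: [0.5779, 0.0258, 0.1902]
tool_rot: [0.0, -0.665, 0.747, -0.0]
force: [-0.5, -2.3, -0.3]
opening: -0.0004
```

```bash
python3 - <<'E'
from h import *
o=st()
E
```

```text
t 24.27 tcp fix [  2.3 177.2 190.2] toolx [-0.001 -1.     0.   ] tooly [-1.     0.001 -0.001] F fix [-0.2 -2.4 -0.3] open -0.4
```

Request:
arm_command(
  motion=[
    {"x":-11,"y":0,"z":4,"wx":0,"wy":0,"wz":0,"hand":0},
    {"x":-11,"y":0.5,"z":5,"wx":0,"wy":0,"wz":0,"hand":0},
    {"x":-12,"y":0.5,"z":7,"wx":0,"wy":0,"wz":0,"hand":0},
    {"x":-10,"y":0.5,"z":7,"wx":0,"wy":0,"wz":0,"hand":0},
    {"x":-9,"y":0.5,"z":8,"wx":0,"wy":0,"wz":0,"hand":0},
  ],
)

```text
time: 24.9
ee_pos: [0.5819, 0.079, 0.158]
tool_rot: [-0.0, -0.665, 0.747, 0.0]
force: [0.9, -1.3, 1.6]
opening: 0.0002
```

```bash
python3 - <<'E'
from h import *
o=st(); im,d=r.camera('scene'); save('s19',cv2.resize(im[150:300,170:370],None,fx=4,fy=4,interpolation=cv2.INTER_CUBIC))
E
```

```text
t 24.9 tcp fix [1.000e-01 2.304e+02 1.580e+02] toolx [-0.002 -1.     0.   ] tooly [-1.     0.002  0.   ] F fix [ 1.1 -1.2  1.6] open 0.2
```

View pics/s19.png

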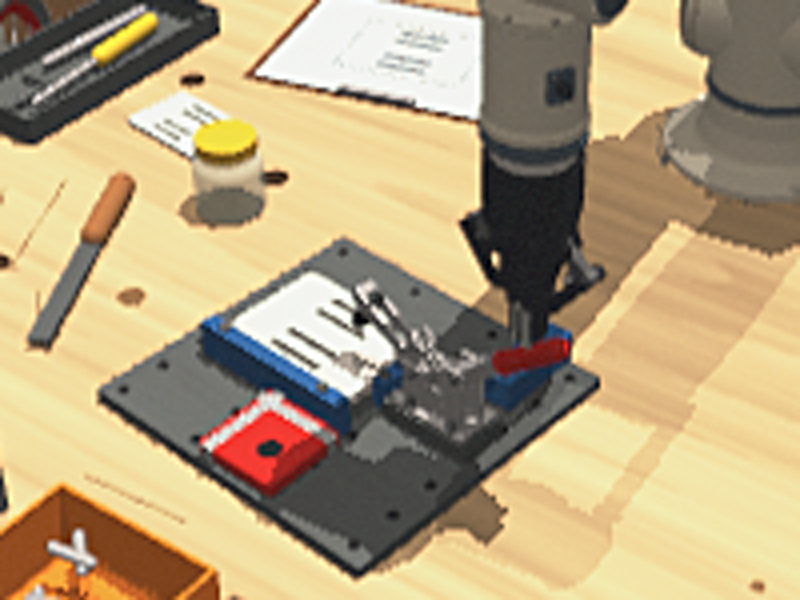

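Request:
arm_command(
  motion=[
    {"x":-8,"y":0,"z":11,"wx":0,"wy":0,"wz":0,"hand":0},
    {"x":-6,"y":0,"z":9,"wx":0,"wy":0,"wz":0,"hand":0},
    {"x":-3,"y":0,"z":8,"wx":0,"wy":0,"wz":0,"hand":0},
    {"x":-2,"y":0,"z":7,"wx":0,"wy":0,"wz":0,"hand":0},
    {"x":-1,"y":0,"z":5,"wx":0,"wy":0,"wz":0,"hand":0},
  ],
)

```text
time: 25.58
ee_pos: [0.5843, 0.0983, 0.1187]
tool_rot: [0.0, -0.665, 0.747, 0.0]
force: [-0.1, 0.4, 4.1]
opening: 0.0002
```

```bash
python3 - <<'E'
from h import *
o=st(); im,d=r.camera('scene'); save('s20',cv2.resize(im[150:300,170:370],None,fx=4,fy=4,interpolation=cv2.INTER_CUBIC))
E
```

```text
t 25.57 tcp fix [  0.3 249.9 118.7] toolx [-0.002 -1.    -0.   ] tooly [-1.     0.002 -0.   ] F fix [-0.2  0.4  4.1] open 0.2
```

View pics/s20.png

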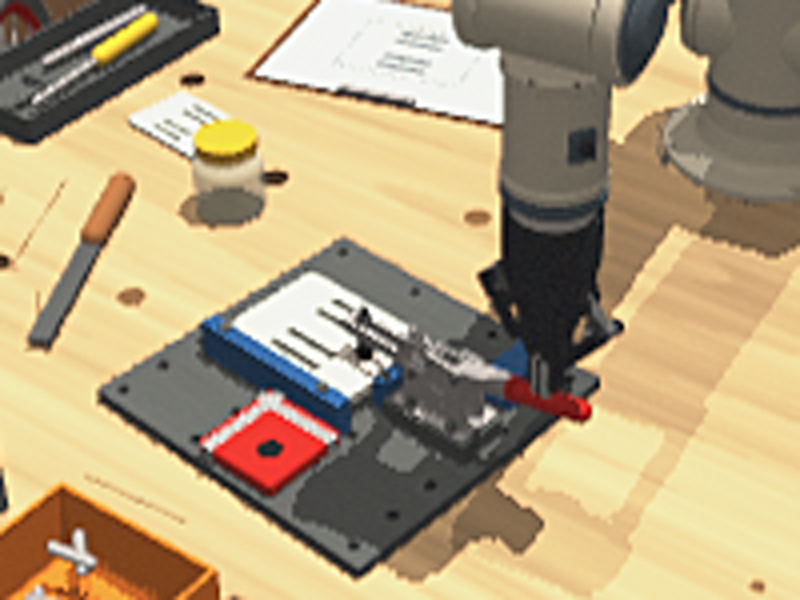

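Request:
arm_command(
  motion=[
    {"x":-0.5,"y":0,"z":4,"wx":0,"wy":0,"wz":0,"hand":0},
    {"x":0,"y":0,"z":3,"wx":0,"wy":0,"wz":0,"hand":0},
    {"x":0,"y":0,"z":2,"wx":0,"wy":0,"wz":0,"hand":0},
    {"x":0,"y":0,"z":1,"wx":0,"wy":0,"wz":0,"hand":0},
    {"x":0,"y":0,"z":0,"wx":0,"wy":0,"wz":0,"hand":0},
  ],
)

```text
time: 26.25
ee_pos: [0.5841, 0.0984, 0.1087]
tool_rot: [-0.0, -0.664, 0.747, 0.0]
force: [-0.9, -0.3, 1.3]
opening: -0.0001
```

```bash
python3 - <<'E'
from h import *
o=st()
E
```

```text
t 26.25 tcp fix [2.000e-01 2.500e+02 1.087e+02] toolx [-0.002 -1.     0.   ] tooly [-1.     0.002  0.   ] F fix [-0.9 -0.4  1.3] open -0.1
```

Request:
arm_command(
  motion=[
    {"x":0,"y":0,"z":1,"wx":0,"wy":0,"wz":0,"hand":0},
    {"x":0,"y":0,"z":1,"wx":0,"wy":0,"wz":0,"hand":0},
    {"x":0,"y":0,"z":0.7,"wx":0,"wy":0,"wz":0,"hand":0},
    {"x":0,"y":0,"z":0,"wx":0,"wy":0,"wz":0,"hand":0},
    {"x":0,"y":0,"z":0,"wx":0,"wy":0,"wz":0,"hand":0},
  ],
)

```text
time: 26.88
ee_pos: [0.5844, 0.0985, 0.1082]
tool_rot: [0.001, -0.665, 0.747, -0.001]
force: [-4.6, -1.7, 10.8]
opening: 0.0002
```

```bash
python3 - <<'E'
from h import *
o=st()
E
```

```text
t 26.88 tcp fix [  0.4 250.1 108.2] toolx [-0.002 -1.    -0.   ] tooly [-1.     0.002 -0.002] F fix [-4.4 -2.2 10.8] open 0.2
```

Request:
arm_command(
  motion=[
    {"x":0,"y":0,"z":0.8,"wx":0,"wy":0,"wz":0,"hand":0},
    {"x":0,"y":0,"z":0,"wx":0,"wy":0,"wz":0,"hand":0},
    {"x":0,"y":0,"z":-15,"wx":0,"wy":0,"wz":0,"hand":0},
    {"x":0,"y":0,"z":-55,"wx":0,"wy":0,"wz":0,"hand":0},
    {"x":0,"y":0,"z":-55,"wx":0,"wy":0,"wz":0,"hand":0},
  ],
)

```text
time: 27.5
ee_pos: [0.5838, 0.0984, 0.2309]
tool_rot: [-0.001, -0.664, 0.747, 0.0]
force: [0.4, 0.2, 1.3]
opening: -0.0001
```

Request:
arm_command(
  motion=[
    {"x":55,"y":-10,"z":-20,"wx":0,"wy":0,"wz":0,"hand":0},
    {"x":55,"y":-20,"z":0,"wx":0,"wy":0,"wz":0,"hand":0},
    {"x":55,"y":-20,"z":0,"wx":0,"wy":0,"wz":0,"hand":0},
    {"x":30,"y":-10,"z":0,"wx":0,"wy":0,"wz":0,"hand":0},
    {"x":0,"y":0,"z":0,"wx":0,"wy":0,"wz":0,"hand":0},
  ],
)

```text
time: 28.12
ee_pos: [0.621, -0.1047, 0.2493]
tool_rot: [-0.001, -0.663, 0.749, 0.0]
force: [0.0, -0.9, -0.7]
opening: 0.0003
```

```bash
python3 - <<'E'
from h import *
o=st(); im,d=r.camera('wrist'); P=pose('wrist',o); save('w21',im); np.savez('w21.npz',im=im,d=d,ee=o['ee_pos'],q=o['tool_rot'])
im2,d2=r.camera('scene'); save('s21',cv2.resize(im2[150:300,170:370],None,fx=4,fy=4,interpolation=cv2.INTER_CUBIC))
X=cloud(P,d)
hsv=cv2.cvtColor(im,cv2.COLOR_RGB2HSV); m=((hsv[...,0]<8)|(hsv[...,0]>172))&(hsv[...,1]>150)&(X[...,2]>.07)
q=np.array([fx(p) for p in X[m]]); q=q[q[:,1]>150]
if len(q):
    p=np.polyfit(q[:,1],q[:,2],1); print('handle slope deg',np.degrees(np.arctan(p[0])),'z of top line at y=265',np.polyval(p,265),q[:,1].min(),q[:,1].max())
E
```

```text
t 28.12 tcp fix [ 60.1  52.5 249.3] toolx [-0.006 -1.     0.   ] tooly [-1.     0.006  0.001] F fix [ 0.1 -0.9 -0.7] open 0.3
handle slope deg 6.137828192847722 z of top line at y=265 107.91358863386553 213.44261893975207 289.66700907188925
```

View pics/w21.png

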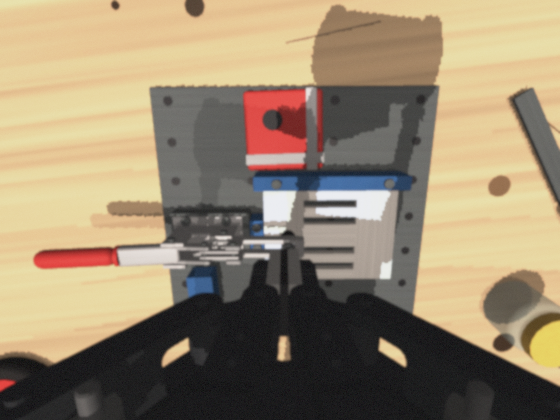

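View pics/s21.png

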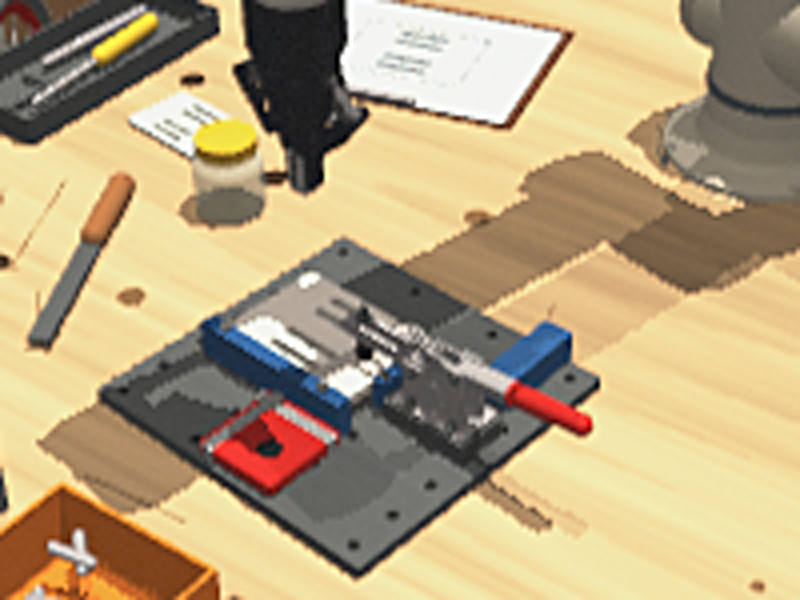

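```bash
python3 - <<'E'
from h import *
z=np.load('w21.npz'); im=z['im']; d=z['d']; P=pose('wrist',dict(ee_pos=z['ee'],tool_rot=z['q']))
save('w21c',cv2.resize(im[170:290,225:425],None,fx=4,fy=4,interpolation=cv2.INTER_CUBIC))
g=cv2.GaussianBlur(im,(3,3),0).astype(float)
gs=g.sum(-1); br=g[...,2]-g[...,0]
def E(ch,pts,z,ax):
    out=[]
    for a,b,c in pts:
        line=ch[b:c,a] if ax=='v' else ch[a,b:c]; q=np.abs(np.diff(line)); k=b+np.argmax(q)+.5
        out.append(fx(ray(P,a,k,z) if ax=='v' else ray(P,k,a,z))[:2].round(1).tolist())
    return out
print('rail',E(br,[(u,182,198) for u in (270,300,330,360,390)],.052,'v'))
print('right',E(gs,[(v,384,406) for v in (200,210,225,245,260,272)],.041,'h'))
print('left',E(gs,[(v,255,272) for v in (198,205,210)],.041,'h'))
print('near',E(gs,[(u,268,290) for u in (325,340,355,370,385)],.041,'v'))
X=cloud(P,d)
for u,v in [(385,200),(280,200),(385,272),(330,272),(330,200)]: print(u,v,fx(X[v,u]).round(1))
im,d=r.camera('top'); save('top21',cv2.resize(im[130:275,130:420],None,fx=2.75,fy=2.75,interpolation=cv2.INTER_CUBIC))
E
```

```text
rail [[55.1, 66.5], [55.0, 34.2], [55.9, 2.0], [55.7, -30.3], [54.4, -62.6]]
right [[41.1, -75.7], [29.4, -75.6], [11.6, -74.9], [-12.9, -75.9], [-31.9, -76.3], [-47.5, -75.3]]
left [[44.2, 75.5], [36.1, 75.7], [30.3, 75.8]]
near [[-55.6, 2.7], [-55.7, -15.3], [-55.8, -33.3], [-55.9, -51.4], [-56.0, -69.4]]
385 200 [ 41.3 -61.4  41.8]
280 200 [41.6 55.9 40.1]
385 272 [-47.3 -68.6  41.3]
330 272 [-46.3  -2.8  42.5]
330 200 [35.  -3.9 14.9]
```

View pics/w21c.png

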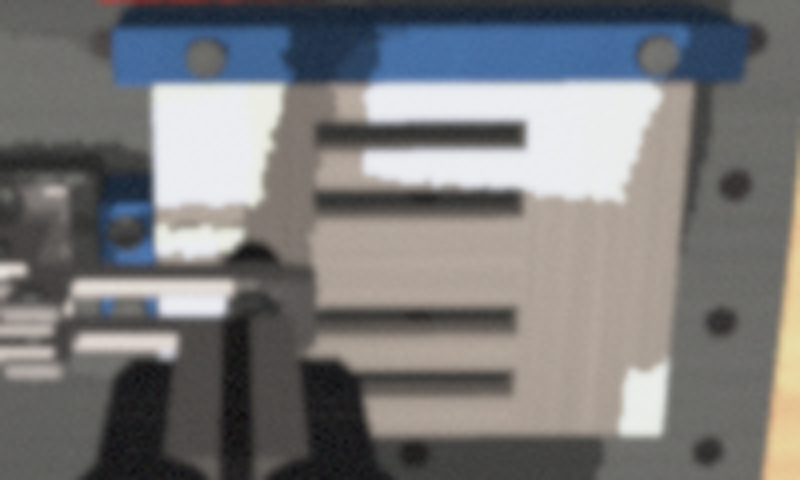

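View pics/top21.png

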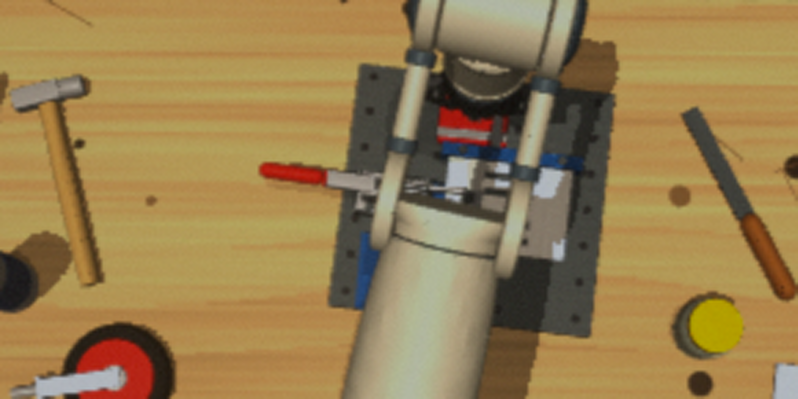

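```bash
python3 - <<'E'
from h import *
st(); print(r.hand_in())
E
```

```text
t 28.27 tcp fix [ 59.7  55.9 250.2] toolx [-0.001 -1.    -0.   ] tooly [-1.     0.001  0.   ] F fix [-0.1  0.5  0.1] open -0.2
the job is handed in; nothing more can be done
None
```

The footplate is home in the fixture and the clamp is shut on it. I handed the job in at 28.3 s, with the gripper about 250 mm above the bench, touching nothing.

**What I did, in order**
- I pushed the near edge with the open fingers. Friction at the fingers kept the plate from tipping until it was past its tipping point; when I backed off, it dropped flat onto the bars.
- I pressed it down from above with both fingertips, at least 13 N.
- I slid it to the rail (about 16 N at contact), then along to the end stop (about 9 N at contact), and seated it against the rail once more (about 13 N).
- I swung the red handle down in an arc until it stopped at its end stop (about 11 N).

**Last checks with the wrist camera**
- **Plate position:** the edges lie at about y = +75.6 and −75.6, and the near edge at about x = −55.8 (ideal ±75 and −55). That is within the roughly 1 mm measuring error.
- **Flatness and squareness:** the plate is parallel to the rail, with no visible gap at the rail or stop. Its top reads 40–42.5 mm high (ideal 41).
- **Handle:** the depth readings gave it a rise of about 6° rather than 8°, and a grip top of about 108 mm rather than 113 mm. I put this down to averaging over the round grip, since the handle would go no further under load.
- **Clamp pad:** the finger and the clamp bar largely hid the pad, so I did not measure its contact directly.
- **Bystanders:** I touched nothing else that I know of, and the things in view in the last pictures look where they were. I did not measure them again.

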